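# Size a hitch pin on the ring gauge

### The arm

A 7-joint arm with a two-finger parallel gripper is mounted at the origin on the work surface. World frame = base frame: x ahead of the robot, y to its left, z up, the work surface at z = 0. Lengths are in m, angles in rad, forces in N, time in s.
With the tool pointing down it reaches from about 0.425 to 0.825 m from the base axis. Payload 3.6 kg.
Tool frame: the origin (TCP) lies at the very end of the fingers, on their centre line; the grasp point (between the pads) lies 19 mm behind it (robot.tcp_to_grasp is the distance from the TCP to the grasp point, in m); z points along the fingers, y is the direction in which the jaws open and shut (so a half turn about z gives the same grasp; the last joint's range is limited). The gripper opens to 85 mm and grips with 20 to 120 N. Pads are 22 mm wide; open, the fingers measure 114 mm over their backs; the gripper's body (76 mm by 85 mm) begins 54 mm behind the grasp point. The pads swing forward as they close: fully open they stand 13 mm farther back than shut.
Start: joints at [-1.337, 0.615, -0.013, 1.423, 0.008, 1.103, -0.04], TCP at [0.168, 0.628, 0.231] pointing down, gripper open.
Joint ranges: [-3.12, 3.12], [-0.3, 2.06], [-1.34, 1.32], [0.26, 2.42], [-1.36, 4.5], [0.01, 1.98], [-2.84, 2.84]. Speed limits (rad/s): [2.79, 2.79, 3.14, 3.14, 3.14, 3.14, 3.14].

### API

Orientations are given as a unit quaternion [w, x, y, z].
In Python, from cell import status, viewer, ticket, robot gives the robot as it stands.
- The arm moves only by the tool send_rows, never from a script. Its argument "steps" is a list of rows, each an object with "gripper": the finger opening in cm, from 0 to 8.54; "xyz": the shift along the tool's x, y, z in cm, a list of three; "dr": the turn, a rotation vector about the tool's x, y, z in degrees, a list of three. A call has 1 to 20 rows; each row shifts and turns the pose as measured when the row begins, along the tool's axes as they then stand; what a row does not reach is not made up. A row lasts 1/10 s, in which the tool goes at most 50 mm and 8.59 degrees, less where a joint would pass 70% of its speed; a pose out of reach is approached as far as the arm can. A call with a gripper value outside its range is refused whole. The fingers move at their own pace and stop on an object; "newtons" is the grip in N (left out, the last holds). Time passes only in rows, so rows that do not move let the fingers close. It gives the time, the measured TCP pose, the force and the opening at its end, in the units of the state.
- status.read_state(): the state, without advancing time (a new reading comes with each control period).
- viewer.snapshot(name): name is "side" or "top"; returns a dict with "frame" (384x512x3 uint8, blue, green, red), "depth" (384x512 float32, m along the optical axis (not along the pixel's ray), 0 where there is no reading), "intrinsics" (3x3 intrinsics, pixels), "R" (3x3) and "t" (3): a world point X has camera coordinates R X + t. Camera axes: x right, y down, z forward; pixel columns grow to the right and rows downward; lengths in m; the calibration is good to about 2 mm. A picture is of the moment at which its call begins.
- ticket.hand_in(): hands the job in, once; it reports no verdict.
The state is a dict: "t": time; "joints": joint angles; "qvel": joint speeds; "joint_torque": joint torques, N m; "position": TCP position; "tcp_rot": TCP orientation; "contact_force": force on the tool from outside, world axes, zero at the start; "moment": the same for the moment, N m; "grip_width": opening from 0.0 (shut) to 1.0 (fully open).
Only numpy, scipy, OpenCV 4.12 (cv2) and the standard library are available. Lean on these libraries where they do the work, as an engineer would, in place of code of your own. Each camera call takes 0.05 s, during which the arm holds its last target.

### The job

Find the size of the hitch pin that hangs in the orange returns bracket: beginning with the largest ring of the blue gauge and skipping none, lower the pin gently into each ring until its nose is out below, lift it out and try the next smaller ring, until you feel one stop it. Then set it in the smallest ring that it passed, upright and fully home with its collar down on the ring, and let go. Leave the two pins in the grey rack, the tape roll and the carton where they are.

Things in the scene. Friction and masses are not known exactly. Their poses are not given: they have to be found in the camera images.
- pin_a: Hitch pin hanging upright by its collar, 0.2-0.55 kg; the one in the orange bracket is to be sized, those in the grey rack stay. Origin on the axis at the collar's underside; z up. Above: collar 46 mm wide, 6 mm thick, then a black round grip 26 mm wide, 40 mm tall. Below: 62 mm of bare shank, 30.5, 26.5 or 22.5 mm thick: the three pins are one of each, which is which is not known.
- pin_b: Hitch pin hanging upright by its collar, 0.2-0.55 kg; the one in the orange bracket is to be sized, those in the grey rack stay. Origin on the axis at the collar's underside; z up. Above: collar 46 mm wide, 6 mm thick, then a black round grip 26 mm wide, 40 mm tall. Below: 62 mm of bare shank, 30.5, 26.5 or 22.5 mm thick: the three pins are one of each, which is which is not known.
- pin_c: Hitch pin hanging upright by its collar, 0.2-0.55 kg; the one in the orange bracket is to be sized, those in the grey rack stay. Origin on the axis at the collar's underside; z up. Above: collar 46 mm wide, 6 mm thick, then a black round grip 26 mm wide, 40 mm tall. Below: 62 mm of bare shank, 30.5, 26.5 or 22.5 mm thick: the three pins are one of each, which is which is not known.
- pin_a_tip (a point): Centre of the flat lower end of pin_a's nose, 62 mm below its origin; the last 5 mm of the shank taper at 45 degrees.
- pin_b_tip (a point): Centre of the flat lower end of pin_b's nose, 62 mm below its origin; the last 5 mm of the shank taper at 45 degrees.
- pin_c_tip (a point): Centre of the flat lower end of pin_c's nose, 62 mm below its origin; the last 5 mm of the shank taper at 45 degrees.
- gauge: Blue gauge bolted to the bench: foot 95 x 290 x 8 mm and a cross beam with four steel rings in a row, bores vertical, 66 mm apart, tops 95 mm above the bench. Origin on the bench under the middle of the row; y runs along the row to the largest ring, z up; the beam lies 39-61 mm to +x of the ring centres, 6 mm below their tops. Never press or knock a pin on it with more than 60 N; knocks count, so land it slower than 15 mm/s and do not drop it.
- ring_1 (a point): Centre of ring 1's bore at its top face; bore 32 mm diameter, 12 mm deep, open below, wall 9 mm. A pin that passes has 1.5 mm of play; in the first ring too small for it, its nose enters about 4 mm and stops (the largest).
- ring_2 (a point): Centre of ring 2's bore at its top face; bore 28 mm diameter, 12 mm deep, open below, wall 9 mm. A pin that passes has 1.5 mm of play; in the first ring too small for it, its nose enters about 4 mm and stops.
- ring_3 (a point): Centre of ring 3's bore at its top face; bore 24 mm diameter, 12 mm deep, open below, wall 9 mm. A pin that passes has 1.5 mm of play; in the first ring too small for it, its nose enters about 4 mm and stops.
- ring_4 (a point): Centre of ring 4's bore at its top face; bore 20 mm diameter, 12 mm deep, open below, wall 9 mm. A pin that passes has 1.5 mm of play; in the first ring too small for it, its nose enters about 4 mm and stops (the smallest).
- bracket_place (a point): Centre of the 36 mm hole in the top of the orange sheet-metal returns bracket (84 x 70 mm, 85 mm high, fixed to the bench): the pin to size hangs here, its collar on the top.
- rack_near (a point): Centre of the first hole in the top of the grey two-place spares rack (160 x 70 mm, 85 mm high, fixed to the bench); a pin hangs here and stays.
- rack_far (a point): Centre of the grey rack's second hole, 70 mm from the first; a pin hangs here and stays.
- tape_roll: Roll of brown packing tape lying flat, 100 mm diameter, 48 mm high, loose; origin at the centre of its underside. Leave alone.
- carton: Small closed carton 90 x 120 x 60 mm, loose; origin at the centre of its underside. Leave alone.

How it is judged:
On the way, in this order (a step that is already met when the one before it is completed fails the run):
1. the pin has gone down through the largest ring (ring 1): its nose is out below, at least 13 mm under the ring's top (((horizontal distance between pin_c_tip and ring_1 below 0.006 m and z of pin_c_tip in the frame of ring_1 below -0.013 m) or (horizontal distance between pin_a_tip and ring_1 below 0.006 m and z of pin_a_tip in the frame of ring_1 below -0.013 m) or (horizontal distance between pin_b_tip and ring_1 below 0.006 m and z of pin_b_tip in the frame of ring_1 below -0.013 m))), for 0.1 s.
2. tried in ring 2: its nose is out below, or, if it is too thick for it, it stands stopped with its nose in the bore, pressed on it with at least 1 N (((horizontal distance between pin_c_tip and ring_2 below 0.005 m and z of pin_c_tip in the frame of ring_2 between -0.008 and -0.0015 m and angle between pin_c's own z axis and vertical below 0.1 rad and contact force between pin_c and gauge above 1 N) or (horizontal distance between pin_a_tip and ring_2 below 0.006 m and z of pin_a_tip in the frame of ring_2 below -0.013 m) or (horizontal distance between pin_b_tip and ring_2 below 0.006 m and z of pin_b_tip in the frame of ring_2 below -0.013 m))), for 0.1 s.
3. tried in ring 3 in the same way, unless ring 2 stopped it: then it has been lifted clear again ((z of pin_c_tip in the frame of ring_1 above 0.003 m or (horizontal distance between pin_a_tip and ring_3 below 0.005 m and z of pin_a_tip in the frame of ring_3 between -0.008 and -0.0015 m and angle between pin_a's own z axis and vertical below 0.1 rad and contact force between pin_a and gauge above 1 N) or (horizontal distance between pin_b_tip and ring_3 below 0.006 m and z of pin_b_tip in the frame of ring_3 below -0.013 m))), for 0.1 s.
4. the thinnest pin has been stopped by ring 4; the middle one, stopped by ring 3, has been lifted clear; the thickest is again down through ring 1 (((horizontal distance between pin_c_tip and ring_1 below 0.006 m and z of pin_c_tip in the frame of ring_1 below -0.013 m) or z of pin_a_tip in the frame of ring_1 above 0.003 m or (horizontal distance between pin_b_tip and ring_4 below 0.005 m and z of pin_b_tip in the frame of ring_4 between -0.008 and -0.0015 m and angle between pin_b's own z axis and vertical below 0.1 rad and contact force between pin_b and gauge above 1 N))), for 0.1 s.
At the end, for the whole second after the job is handed in: The pin from the orange bracket rests in the smallest ring it passes (30.5 mm: ring 1, 26.5: ring 2, 22.5: ring 3), axis within 4 mm of the ring's, collar within 3 mm of its top, within 0.06 rad of upright; the other two hang in the grey rack, within 12 mm of their places (((horizontal distance between pin_c and ring_1 below 0.004 m and z of pin_c in the frame of ring_1 below 0.003 m and angle between pin_c's own z axis and vertical below 0.06 rad and linear speed of pin_c below 0.02 m/s and (distance between pin_a and rack_near below 0.012 m or distance between pin_a and rack_far below 0.012 m) and (distance between pin_b and rack_near below 0.012 m or distance between pin_b and rack_far below 0.012 m)) or (horizontal distance between pin_a and ring_2 below 0.004 m and z of pin_a in the frame of ring_2 below 0.003 m and angle between pin_a's own z axis and vertical below 0.06 rad and linear speed of pin_a below 0.02 m/s and (distance between pin_c and rack_near below 0.012 m or distance between pin_c and rack_far below 0.012 m) and (distance between pin_b and rack_near below 0.012 m or distance between pin_b and rack_far below 0.012 m)) or (horizontal distance between pin_b and ring_3 below 0.004 m and z of pin_b in the frame of ring_3 below 0.003 m and angle between pin_b's own z axis and vertical below 0.06 rad and linear speed of pin_b below 0.02 m/s and (distance between pin_c and rack_near below 0.012 m or distance between pin_c and rack_far below 0.012 m) and (distance between pin_a and rack_near below 0.012 m or distance between pin_a and rack_far below 0.012 m)))); the robot touches nothing.
It fails at once if a pin presses or knocks on the gauge with more than 60 N (contact force between any of pin_a, pin_b, pin_c and gauge above 60 N).
It fails at once if a pin of the grey rack is taken out: two pins have been moved by more than 25 mm (distance of each of pin_a, pin_b from where it was at the start of the episode above 0.025 m or distance of each of pin_a, pin_c from where it was at the start of the episode above 0.025 m or distance of each of pin_b, pin_c from where it was at the start of the episode above 0.025 m).
It fails at once if the tape roll or the carton is moved by more than 20 mm (distance of any of tape_roll, carton from where it was at the start of the episode above 0.02 m).
It also fails if it takes over 58 s, if anything falls off the work surface, if the arm or the gripper's body presses on something with over 40 N, if the wrist force passes 120 N, or if a joint passes its speed limit or range.

## Working session

There is one attempt and no reset: what is moved stays moved. The work goes in short steps, Python scripts to look and compute and a tool call to move; the robot and the scene stay as the last step left them, time stands still between calls to the robot, and variables do not carry over. Pictures are saved under pics/ and viewed, and the job is handed in when it is done.

Besides the shell and the picture viewer there is one more tool, called after "Request:" as name(argument=value, ...), one argument or row to a line, values as JSON. send_rows: Moves the arm, as the interface text tells. Its arguments: {"type":"object","properties":{"steps":{"type":"array","items":{"type":"object","properties":{"gripper":{"type":"number"},"xyz":{"type":"array","items":{"type":"number"}},"dr":{"type":"array","items":{"type":"number"}}}}},"newtons":{"type":"number"}},"required":["steps"]}

```bash
mkdir -p pics; ls; python3 - <<'E'
from cell import status, viewer, ticket, robot
import cv2,numpy as np
s=status.read_state();print(s)
for n in("side","top"):
    d=viewer.snapshot(n);np.savez(f"pics/{n}0.npz",**d);cv2.imwrite(f"pics/{n}0.png",d["frame"]);print(n,d["intrinsics"],d["R"],d["t"])
E
```

```text
pics
{'t': 0.0, 'joints': array([-1.33653305,  0.61590808, -0.01260387,  1.42492497,  0.00808987,
        1.10337581, -0.040392  ]), 'qvel': array([-0.00110097,  0.00044946, -0.00079706, -0.00049625, -0.00057524,
       -0.00123591,  0.00111741]), 'joint_torque': array([-6.15101681e-05, -4.69223642e+01,  2.58888295e-01, -1.71034992e+01,
        9.83070029e-03,  9.77143500e-03, -1.22880895e-06]), 'position': array([0.16737859, 0.62728401, 0.23013676]), 'tcp_rot': array([-1.49299230e-04,  1.29982738e-01,  9.91515427e-01, -1.27437998e-03]), 'contact_force': array([ 0.31305184, -0.5162365 , -0.16266014]), 'moment': array([ 0.00715683, -0.01693385,  0.00900731]), 'grip_width': 1.0002129388718468}
side [[424.82518065   0.         256.70472556]
 [  0.         424.82518065 201.48598919]
 [  0.           0.           1.        ]] [[ 0.93154453 -0.36318514 -0.01792594]
 [-0.20315149 -0.47891648 -0.85403073]
 [ 0.30158624  0.79920933 -0.51991363]] [-0.52619111  0.20884139  0.79640811]
top [[442.81650888   0.         250.34660753]
 [  0.         442.81650888 189.72643142]
 [  0.           0.           1.        ]] [[-0.09430574 -0.99552752 -0.00560199]
 [-0.97001832  0.0931524  -0.22447068]
 [ 0.22398858 -0.01573484 -0.97446474]] [0.05182797 0.59954588 1.02205749]
```

View pics/side0.png

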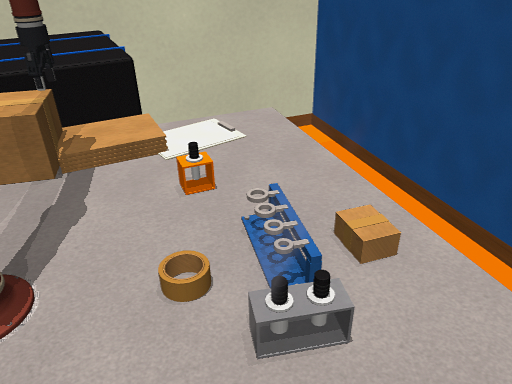

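View pics/top0.png

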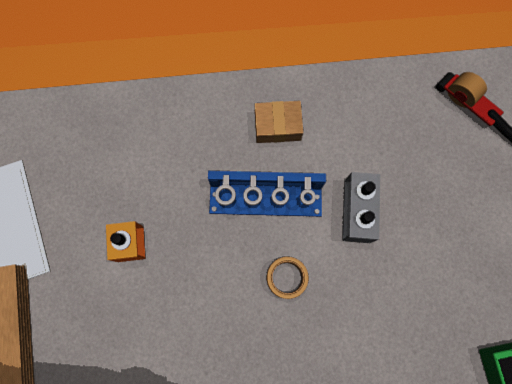

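```bash
python3 - <<'E'
import cv2,numpy as np
a=cv2.imread("pics/top0.png");b=cv2.imread("pics/side0.png")
cv2.imwrite("pics/c1.png",cv2.resize(a[165:225,200:335],None,fx=5.9,fy=5.9,interpolation=cv2.INTER_CUBIC))
cv2.imwrite("pics/c2.png",cv2.resize(a[215:270,95:155],None,fx=10,fy=10,interpolation=cv2.INTER_CUBIC))
cv2.imwrite("pics/c3.png",cv2.resize(b[175:265,235:325],None,fx=6.5,fy=6.5,interpolation=cv2.INTER_CUBIC))
cv2.imwrite("pics/c4.png",cv2.resize(b[135:200,165:225],None,fx=9,fy=9,interpolation=cv2.INTER_CUBIC))
E
```

```text
(no output)
```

View pics/c1.png

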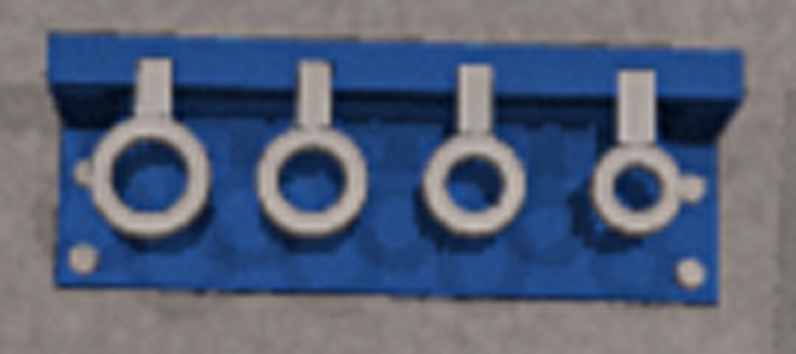

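View pics/c2.png

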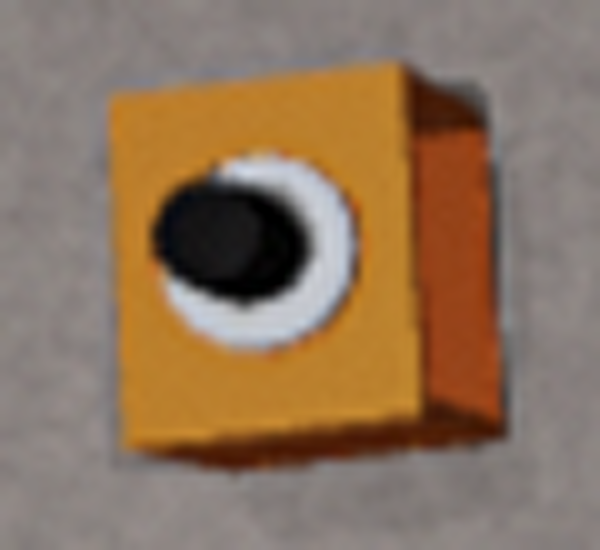

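View pics/c3.png

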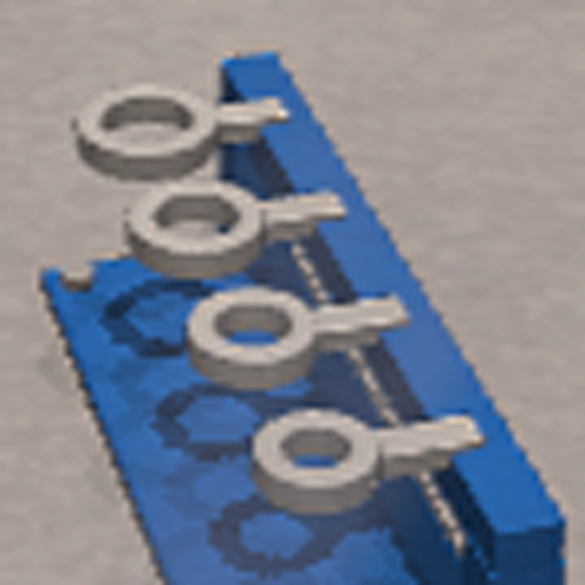

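View pics/c4.png

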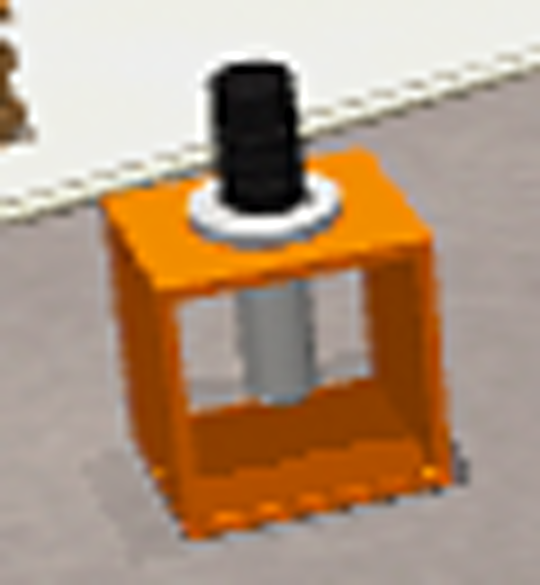

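```bash
cat > h.py <<'E'
import numpy as np
def load(n): return np.load(f"pics/{n}.npz")
def ray(d,u,v,z):
    K,R,t=d["intrinsics"],d["R"],d["t"]
    r=R.T@np.linalg.inv(K)@np.array([u,v,1.]);c=-R.T@t
    return c+r*(z-c[2])/r[2]
def cloud(d):
    K,R,t=d["intrinsics"],d["R"],d["t"];D=d["depth"]
    v,u=np.indices(D.shape);P=np.stack([(u-K[0,2])/K[0,0]*D,(v-K[1,2])/K[1,1]*D,D],-1)
    return (P-t)@R
E
python3 - <<'E'
from h import *
np.set_printoptions(precision=4,suppress=True)
T=load("top0");S=load("side0")
t=[(151,177),(312,183),(475,184),(637,186)];s=[(147,118),(196,217),(252,325),(318,446)]
for a,b in zip(t,s):
    print(ray(T,200+(a[0]+.5)/5.9-.5,165+(a[1]+.5)/5.9-.5,.095),ray(S,235+(b[0]+.5)/6.5-.5,175+(b[1]+.5)/6.5-.5,.095))
f=lambda u,v,z:ray(T,95+(u+.5)/10-.5,215+(v+.5)/10-.5,z)
g=lambda u,v,z:ray(S,165+(u+.5)/9-.5,135+(v+.5)/9-.5,z)
print("collar top",f(257,253,.091),g(265,203,.091));print("grip top",f(205,234,.131),g(252,70,.131))
for n,d in(("T",T),("S",S)):
    P=cloud(d);z=P[...,2]
    m=(z>.088)&(z<.1)&(P[...,0]>.4)&(abs(P[...,1])<.25)
    for u0,name in(((95,155),'br'),):pass
    print(n,"bracket/white collar pts")
    F=d["frame"].astype(int)
    w=(F.min(-1)>150)&(P[...,1]>.1)&(z>.08)&(z<.1)
    if w.any(): print(w.sum(),P[w].mean(0),P[w].min(0),P[w].max(0))
    gr=(F.max(-1)>110)&(F.max(-1)-F.min(-1)<40)&(z>.088)&(z<.101)&(abs(P[...,1]-0)<.25)&~w
    Q=P[gr];print(gr.sum(),np.median(z[gr]),Q.min(0),Q.max(0))
E
```

```text
[0.5895 0.0562 0.095 ] [0.5905 0.058  0.095 ]
[ 0.5808 -0.0086  0.095 ] [ 0.5817 -0.0092  0.095 ]
[ 0.574  -0.0743  0.095 ] [ 0.5739 -0.0744  0.095 ]
[ 0.567  -0.1396  0.095 ] [ 0.567  -0.1392  0.095 ]
collar top [0.5053 0.3111 0.091 ] [0.5054 0.3101 0.091 ]
grip top [0.5051 0.3112 0.131 ] [0.5071 0.3173 0.131 ]
T bracket/white collar pts
123 [0.5019 0.3055 0.0922] [0.4832 0.2889 0.0873] [0.5264 0.3311 0.0974]
942 0.09488502503226273 [ 0.4624 -0.2499  0.0881] [0.656  0.0908 0.1008]
S bracket/white collar pts
49 [0.5028 0.3034 0.0919] [0.4834 0.2868 0.0895] [0.5264 0.3297 0.0943]
859 0.09439250883354053 [ 0.4875 -0.2497  0.0881] [0.6405 0.0833 0.0977]
```

```bash
python3 - <<'E'
from h import *
np.set_printoptions(precision=3,suppress=True)
for n in("top0","side0"):
    P=cloud(load(n)).reshape(-1,3);m=(P[:,2]>.06)&(P[:,0]>.1)&(P[:,0]<.9)&(abs(P[:,1])<.8)
    Q=P[m]
    H={}
    for p in Q:
        k=(round(p[0]/.08),round(p[1]/.08));H[k]=max(H.get(k,0),p[2])
    print(n,{(round(k[0]*.08,2),round(k[1]*.08,2)):round(float(v),2) for k,v in sorted(H.items())})
R=np.array
x=R([-.9933,.1155]);y=R([.1155,.9933])
d=R([.5053,.3107])-R([.16738,.62728])
import scipy.spatial.transform as T
r=T.Rotation.from_quat([.12998,.99152,-.00127,-.000149]).as_matrix();print(r, r.T@np.r_[d,0])
E
```

```text
top0 {(0.08, -0.56): 0.08, (0.08, -0.48): 0.08, (0.16, -0.56): 0.08, (0.16, -0.48): 0.08, (0.24, 0.56): 0.07, (0.24, 0.64): 0.06, (0.32, 0.0): 1.13, (0.32, 0.56): 0.07, (0.32, 0.64): 0.06, (0.4, 0.56): 0.06, (0.4, 0.64): 0.07, (0.48, -0.32): 0.13, (0.48, -0.24): 0.14, (0.48, 0.24): 0.09, (0.48, 0.32): 0.14, (0.48, 0.56): 0.07, (0.48, 0.64): 0.06, (0.56, -0.32): 0.14, (0.56, -0.24): 0.14, (0.56, -0.16): 0.1, (0.56, -0.08): 0.1, (0.56, 0.0): 0.1, (0.56, 0.08): 0.1, (0.56, 0.24): 0.09, (0.56, 0.32): 0.09, (0.64, -0.32): 0.09, (0.64, -0.24): 0.09, (0.64, -0.16): 0.1, (0.64, -0.08): 0.1, (0.64, 0.0): 0.1, (0.64, 0.08): 0.1, (0.72, -0.16): 0.07, (0.72, -0.08): 0.07, (0.72, 0.0): 0.06, (0.8, -0.64): 0.09, (0.8, -0.56): 0.09, (0.8, -0.16): 0.07, (0.8, -0.08): 0.07, (0.8, 0.0): 0.06, (0.88, -0.64): 0.09, (0.88, -0.56): 0.08}
side0 {(0.08, 0.48): 0.2, (0.08, 0.56): 0.2, (0.08, 0.64): 0.2, (0.08, 0.72): 0.2, (0.08, 0.8): 0.2, (0.16, 0.48): 0.2, (0.16, 0.56): 0.47, (0.16, 0.64): 0.47, (0.16, 0.72): 0.35, (0.16, 0.8): 0.06, (0.24, 0.56): 0.06, (0.24, 0.64): 0.44, (0.24, 0.72): 0.06, (0.24, 0.8): 0.06, (0.32, -0.72): 0.58, (0.32, 0.56): 0.06, (0.32, 0.64): 0.06, (0.32, 0.72): 0.06, (0.32, 0.8): 0.06, (0.4, 0.56): 0.06, (0.4, 0.64): 0.06, (0.4, 0.72): 0.06, (0.4, 0.8): 0.06, (0.48, -0.32): 0.13, (0.48, -0.24): 0.13, (0.48, 0.24): 0.09, (0.48, 0.32): 0.13, (0.48, 0.56): 0.06, (0.48, 0.64): 0.06, (0.48, 0.72): 0.06, (0.48, 0.8): 0.06, (0.56, -0.32): 0.13, (0.56, -0.24): 0.13, (0.56, -0.16): 0.1, (0.56, -0.08): 0.1, (0.56, 0.0): 0.1, (0.56, 0.08): 0.1, (0.56, 0.24): 0.09, (0.56, 0.32): 0.09, (0.64, -0.32): 0.09, (0.64, -0.24): 0.09, (0.64, -0.16): 0.09, (0.64, -0.08): 0.09, (0.64, 0.0): 0.1, (0.64, 0.08): 0.1, (0.72, -0.16): 0.06, (0.72, -0.08): 0.06, (0.72, 0.0): 0.06, (0.8, -0.16): 0.06, (0.8, -0.08): 0.06, (0.8, 0.0): 0.06}
[[-0.966  0.258 -0.001]
 [ 0.258  0.966 -0.002]
 [-0.    -0.003 -1.   ]] [-0.408 -0.219  0.001]
```

Request:
send_rows(
  steps=[
    {"gripper": 8.5,"xyz": [-2,0,-1],"dr": [0,0,-4.2]},
    {"gripper": 8.5,"xyz": [-3,-1,0],"dr": [0,0,-4.1]},
    {"gripper": 8.5,"xyz": [-3.2,-2.5,0]},
    {"gripper": 8.5,"xyz": [-3.2,-2.5,0]},
    {"gripper": 8.5,"xyz": [-3.2,-2.5,0]},
    {"gripper": 8.5,"xyz": [-3.2,-2.5,0]},
    {"gripper": 8.5,"xyz": [-3.2,-2.5,0]},
    {"gripper": 8.5,"xyz": [-3.2,-2.5,0]},
    {"gripper": 8.5,"xyz": [-3.2,-2.5,0]},
    {"gripper": 8.5,"xyz": [-3.2,-2.5,0]},
    {"gripper": 8.5,"xyz": [-3.2,-2.5,0]},
    {"gripper": 8.5},
  ],
  newtons=60,
)

```text
invalid input
```

```bash
cat > go.py <<'E'
import sys
from h import *
from cell import status
from scipy.spatial.transform import Rotation as Ro
np.set_printoptions(precision=4,suppress=True)
def go(*tg):
    s=status.read_state();q=s["tcp_rot"];R=Ro.from_quat([q[1],q[2],q[3],q[0]]).as_matrix();p=s["position"]
    print("t",s["t"],"p",p,"F",s["contact_force"],"grip",s["grip_width"]*85,"mm z",R[:,2],"y",R[:,1],"yaw err deg",np.degrees(np.arctan2(R[1,1],R[0,1]))-83.37,"q",s["joints"])
    if tg:
        d=np.array(tg)-p;print("shift cm",R.T@d*100)
        # rotvec in tool frame to ideal
        y=np.array([.1155,.9933,0]);y/=np.linalg.norm(y);z=np.array([0,0,-1.]);x=np.cross(y,z)
        print("dr deg",np.degrees(Ro.from_matrix(R.T@np.stack([x,y,z],1)).as_rotvec()))
go(*map(float,sys.argv[1:]))
E
python3 go.py .5053 .3107 .15
```

```text
t 0.1 p [0.1674 0.6274 0.2302] F [-0.1201 -0.527   0.1668] grip 84.89366255209346 mm z [-0.0006 -0.0022 -1.    ] y [ 0.2578  0.9662 -0.0023] yaw err deg -8.309600117017041 q [-1.3365  0.6159 -0.0126  1.4247  0.0081  1.1034 -0.0404]
shift cm [-40.8106 -21.869    8.0746]
dr deg [-0.131  -0.0102 -8.3071]
```

Request:
send_rows(
  steps=[
    {"gripper": 8.5,"xyz": [-2,0,-1],"dr": [0,0,-4.2]},
    {"gripper": 8.5,"xyz": [-3,-1,0],"dr": [0,0,-4.1]},
    {"gripper": 8.5,"xyz": [-3.2,-2.5,0],"dr": [0,0,0]},
    {"gripper": 8.5,"xyz": [-3.2,-2.5,0],"dr": [0,0,0]},
    {"gripper": 8.5,"xyz": [-3.2,-2.5,0],"dr": [0,0,0]},
    {"gripper": 8.5,"xyz": [-3.2,-2.5,0],"dr": [0,0,0]},
    {"gripper": 8.5,"xyz": [-3.2,-2.5,0],"dr": [0,0,0]},
    {"gripper": 8.5,"xyz": [-3.2,-2.5,0],"dr": [0,0,0]},
    {"gripper": 8.5,"xyz": [-3.2,-2.5,0],"dr": [0,0,0]},
    {"gripper": 8.5,"xyz": [-3.2,-2.5,0],"dr": [0,0,0]},
    {"gripper": 8.5,"xyz": [0,0,0],"dr": [0,0,0]},
  ],
  newtons=60,
)

```text
t: 1.2
position: [0.4543, 0.3691, 0.2324]
tcp_rot: [-0.004, 0.052, 0.999, -0.008]
contact_force: [0.5, -0.5, 0.3]
grip_width: 0.994
```

```bash
python3 go.py .5053 .3107 .15
```

```text
t 1.2 p [0.4543 0.3691 0.2324] F [ 0.4675 -0.4574  0.2747] grip 84.51625008759774 mm z [-0.009  -0.0146 -0.9999] y [ 0.1036  0.9945 -0.0154] yaw err deg 0.6826613456758253 q [-0.7026  0.5192 -0.0312  1.6028  0.0236  1.0363  0.7249]
shift cm [-5.7415 -5.1549  8.2791]
dr deg [-0.8873 -0.4212  0.6819]
```

Request:
send_rows(
  steps=[
    {"gripper": 8.5,"xyz": [-2.9,-2.6,1.5],"dr": [-0.9,-0.4,0.7]},
    {"gripper": 8.5,"xyz": [-2.5,-2.3,2],"dr": [0,0,0]},
    {"gripper": 8.5,"xyz": [0,0,2],"dr": [0,0,0]},
    {"gripper": 8.5,"xyz": [0,0,0],"dr": [0,0,0]},
  ],
)

```text
t: 1.6
position: [0.503, 0.3133, 0.1753]
tcp_rot: [-0.001, 0.059, 0.998, 0.001]
contact_force: [-1.4, 0.8, -0.5]
grip_width: 0.997
```

```bash
python3 go.py .5053 .3107 .10;  python3 - <<'E'
from cell import viewer
import cv2,numpy as np
for n in("side","top"):
    d=viewer.snapshot(n);np.savez(f"pics/{n}1.npz",**d)
    f=d["frame"][100:200,130:250] if n=="side" else d["frame"][190:290,60:180]
    cv2.imwrite(f"pics/{n}1.png",cv2.resize(f,None,fx=5,fy=5,interpolation=cv2.INTER_CUBIC))
E
```

```text
t 1.6 p [0.503  0.3133 0.1753] F [-1.436   0.7602 -0.471 ] grip 84.78040808512887 mm z [-0.0014  0.0015 -1.    ] y [0.1177 0.993  0.0013] yaw err deg -0.1291321565246193 q [-0.5755  0.5828 -0.0278  1.6667  0.017   0.8927  0.8435]
shift cm [-0.267  -0.2418  7.5323]
dr deg [ 0.0754 -0.0918 -0.1266]
```

View pics/side1.png

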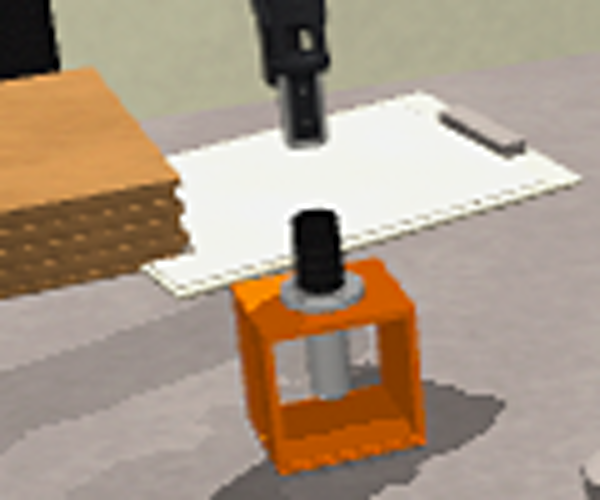

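Request:
send_rows(
  steps=[
    {"gripper": 8.5,"xyz": [-0.25,-0.25,2],"dr": [0.1,-0.1,-0.1]},
    {"gripper": 8.5,"xyz": [0,0,2],"dr": [0,0,0]},
    {"gripper": 8.5,"xyz": [0,0,1.8],"dr": [0,0,0]},
    {"gripper": 8.5,"xyz": [0,0,1],"dr": [0,0,0]},
    {"gripper": 8.5,"xyz": [0,0,0],"dr": [0,0,0]},
  ],
)

```text
t: 2.2
position: [0.5079, 0.3218, 0.1155]
tcp_rot: [0.007, 0.052, 0.999, 0.007]
contact_force: [-0.1, 0.0, 0.8]
grip_width: 0.995
```

```bash
python3 go.py .5053 .3107 .096
```

```text
t 2.2 p [0.5079 0.3218 0.1155] F [-0.0609  0.0135  0.7543] grip 84.59806281398362 mm z [ 0.0155  0.014  -0.9998] y [0.1047 0.9944 0.0155] yaw err deg 0.6195950664444183 q [-0.5808  0.66   -0.0305  1.7179  0.0236  0.7434  0.8438]
shift cm [ 0.165  -1.1633  1.9296]
dr deg [0.8946 0.7917 0.6159]
```

Request:
send_rows(
  steps=[
    {"gripper": 8.5,"xyz": [0.15,-1.15,0],"dr": [0.9,0.8,0.6]},
    {"gripper": 8.5,"xyz": [0,0,0],"dr": [0,0,0]},
  ],
)

```text
t: 2.4
position: [0.5054, 0.3114, 0.1173]
tcp_rot: [0.001, 0.057, 0.998, 0.0]
contact_force: [0.5, -0.2, -0.7]
grip_width: 0.999
```

```bash
python3 go.py .5053 .3107 .096
```

```text
t 2.4 p [0.5054 0.3114 0.1173] F [ 0.5385 -0.207  -0.6572] grip 84.88954291717862 mm z [ 0.0012  0.0008 -1.    ] y [0.1142 0.9935 0.0009] yaw err deg 0.07421714503843191 q [-0.5727  0.6552 -0.0263  1.7216  0.0231  0.7637  0.8462]
shift cm [ 0.0047 -0.0709  2.1317]
dr deg [0.0532 0.0612 0.0767]
```

Request:
send_rows(
  steps=[
    {"gripper": 8.5,"xyz": [0,-0.05,0.7],"dr": [0,0,0]},
    {"gripper": 8.5,"xyz": [0,0,0.7],"dr": [0,0,0]},
    {"gripper": 8.5,"xyz": [0,0,0.7],"dr": [0,0,0]},
    {"gripper": 8.5,"xyz": [0,0,0],"dr": [0,0,0]},
  ],
)

```text
t: 2.8
position: [0.5065, 0.3112, 0.0967]
tcp_rot: [0.002, 0.058, 0.998, 0.002]
contact_force: [-0.0, -0.2, 0.5]
grip_width: 0.992
```

```bash
python3 go.py .5053 .3107 .096
```

```text
t 2.8 p [0.5065 0.3112 0.0967] F [-0.0302 -0.1786  0.4556] grip 84.31730426376814 mm z [ 0.0044  0.003  -1.    ] y [0.115  0.9934 0.0035] yaw err deg 0.02825595100811995 q [-0.5716  0.6828 -0.0259  1.7386  0.0249  0.7152  0.8451]
shift cm [ 0.1171 -0.0673  0.0671]
dr deg [0.2007 0.2305 0.0304]
```

Request:
send_rows(
  steps=[
    {"gripper": 8.5,"xyz": [0.12,-0.06,0.04],"dr": [0.2,0.2,0]},
    {"gripper": 6,"xyz": [0,0,0],"dr": [0,0,0]},
    {"gripper": 3.5,"xyz": [0,0,0],"dr": [0,0,0]},
    {"gripper": 1.5,"xyz": [0,0,0],"dr": [0,0,0]},
    {"gripper": 1.5,"xyz": [0,0,0],"dr": [0,0,0]},
    {"gripper": 1.5,"xyz": [0,0,0],"dr": [0,0,0]},
  ],
  newtons=60,
)

```text
t: 3.4
position: [0.5054, 0.3109, 0.0963]
tcp_rot: [0.0, 0.058, 0.998, -0.0]
contact_force: [-0.5, -0.2, 0.1]
grip_width: 0.291
```

```bash
python3 go.py .5053 .3107 .096
```

```text
t 3.4 p [0.5054 0.3109 0.0963] F [-0.5082 -0.1989  0.0878] grip 24.705286804831122 mm z [ 0.0005 -0.0001 -1.    ] y [ 0.1149  0.9934 -0.0001] yaw err deg 0.033752517928107295 q [-0.5728  0.6837 -0.0255  1.7377  0.025   0.7202  0.8443]
shift cm [ 0.0091 -0.0249  0.0335]
dr deg [-0.0038  0.0316  0.0363]
```

Request:
send_rows(
  steps=[
    {"gripper": 1.5,"xyz": [0,0,-0.5],"dr": [0,0,0]},
    {"gripper": 1.5,"xyz": [0,0,-1],"dr": [0,0,0]},
    {"gripper": 1.5,"xyz": [0,0,-1],"dr": [0,0,0]},
    {"gripper": 1.5,"xyz": [0,0,-1],"dr": [0,0,0]},
    {"gripper": 1.5,"xyz": [0,0,-0.5],"dr": [0,0,0]},
    {"gripper": 1.5,"xyz": [0,0,0],"dr": [0,0,0]},
  ],
)

```text
t: 4.0
position: [0.5045, 0.3106, 0.1393]
tcp_rot: [-0.001, 0.057, 0.998, -0.001]
contact_force: [0.7, 0.6, -2.7]
grip_width: 0.286
```

```bash
python3 go.py .5053 .3107 .19
```

```text
t 4.0 p [0.5045 0.3106 0.1393] F [ 0.6732  0.6354 -2.7133] grip 24.28824212059219 mm z [-0.0012 -0.001  -1.    ] y [ 0.1147  0.9934 -0.0011] yaw err deg 0.04151155366162129 q [-0.5721  0.6264 -0.0267  1.7031  0.0217  0.814   0.8471]
shift cm [-0.0719  0.016  -5.0713]
dr deg [-0.063  -0.0614  0.044 ]
```

Request:
send_rows(
  steps=[
    {"gripper": 1.5,"xyz": [-0.07,0,-1.2],"dr": [0,0,0]},
    {"gripper": 1.5,"xyz": [0,0,-1.2],"dr": [0,0,0]},
    {"gripper": 1.5,"xyz": [0,0,-1.2],"dr": [0,0,0]},
    {"gripper": 1.5,"xyz": [0,0,-1.2],"dr": [0,0,0]},
    {"gripper": 1.5,"xyz": [0,0,-0.6],"dr": [0,0,0]},
    {"gripper": 1.5,"xyz": [0,0,0],"dr": [0,0,0]},
  ],
)

```text
t: 4.6
position: [0.5055, 0.3106, 0.1989]
tcp_rot: [-0.0, 0.057, 0.998, -0.0]
contact_force: [-0.1, -0.2, -1.3]
grip_width: 0.289
```

```bash
python3 go.py .5897 .0571 .19
```

```text
t 4.6 p [0.5055 0.3106 0.1989] F [-0.1304 -0.209  -1.3244] grip 24.5836306922343 mm z [-0.0002 -0.0003 -1.    ] y [ 0.1147  0.9934 -0.0003] yaw err deg 0.040960080704039115 q [-0.5709  0.5576 -0.0272  1.6376  0.0179  0.947   0.8514]
shift cm [-11.2783 -24.2164   0.8939]
dr deg [-0.0184 -0.0092  0.0435]
```

Request:
send_rows(
  steps=[
    {"gripper": 1.5,"xyz": [-0.6,-1.2,0],"dr": [0,0,0]},
    {"gripper": 1.5,"xyz": [-1.1,-2.4,0],"dr": [0,0,0]},
    {"gripper": 1.5,"xyz": [-1.1,-2.4,0],"dr": [0,0,0]},
    {"gripper": 1.5,"xyz": [-1.1,-2.4,0],"dr": [0,0,0]},
    {"gripper": 1.5,"xyz": [-1.1,-2.4,0],"dr": [0,0,0]},
    {"gripper": 1.5,"xyz": [-1.1,-2.4,0],"dr": [0,0,0]},
    {"gripper": 1.5,"xyz": [-1.1,-2.4,0],"dr": [0,0,0]},
    {"gripper": 1.5,"xyz": [-1.1,-2.4,0],"dr": [0,0,0]},
    {"gripper": 1.5,"xyz": [-1.1,-2.4,0],"dr": [0,0,0]},
    {"gripper": 1.5,"xyz": [-0.6,-1.5,0],"dr": [0,0,0]},
    {"gripper": 1.5,"xyz": [0,0,0],"dr": [0,0,0]},
  ],
)

```text
t: 5.7
position: [0.5795, 0.0581, 0.1921]
tcp_rot: [-0.006, 0.061, 0.998, -0.007]
contact_force: [-1.0, -0.8, -2.9]
grip_width: 0.287
```

```bash
python3 go.py .5897 .0571 .18
```

```text
t 5.7 p [0.5795 0.0581 0.1921] F [-1.034  -0.7817 -2.9274] grip 24.385224119248225 mm z [-0.0136 -0.0125 -0.9998] y [ 0.1215  0.9925 -0.0141] yaw err deg -0.3473023546708305 q [-0.1348  0.5554 -0.0129  1.6646  0.0214  0.9369  1.2902]
shift cm [-1.0382  0.0373  1.1997]
dr deg [-0.8044 -0.6877 -0.3496]
```

Request:
send_rows(
  steps=[
    {"gripper": 1.5,"xyz": [-1.0,0.04,0.4],"dr": [-0.8,-0.7,-0.35]},
    {"gripper": 1.5,"xyz": [0,0,0],"dr": [0,0,0]},
  ],
)

```text
t: 5.9
position: [0.5893, 0.0571, 0.1868]
tcp_rot: [-0.0, 0.058, 0.998, 0.001]
contact_force: [0.1, 0.3, -3.2]
grip_width: 0.292
```

```bash
python3 go.py .5897 .0571 .18; cat > snap.py <<'E'
import sys
from cell import viewer
import cv2,numpy as np
k=sys.argv[1]
o=[]
for n in("side","top"):
    d=viewer.snapshot(n);np.savez(f"pics/{n}{k}.npz",**d)
    f=d["frame"][120:270,225:325] if n=="side" else d["frame"][130:230,190:340]
    o.append(cv2.resize(f,None,fx=4,fy=4,interpolation=cv2.INTER_CUBIC) if n=="side" else cv2.resize(f,None,fx=2.6,fy=2.6,interpolation=cv2.INTER_CUBIC))
h=max(a.shape[0] for a in o)
cv2.imwrite(f"pics/v{k}.png",np.hstack([cv2.copyMakeBorder(a,0,h-a.shape[0],0,0,cv2.BORDER_CONSTANT) for a in o]))
E
python3 snap.py 2
```

```text
t 5.9 p [0.5893 0.0571 0.1868] F [ 0.0806  0.2713 -3.2268] grip 24.810140568683348 mm z [-0.0007  0.0012 -1.    ] y [0.1156 0.9933 0.0011] yaw err deg -0.011114520564916575 q [-0.1192  0.569  -0.0217  1.6553  0.0131  0.918   1.3094]
shift cm [-0.037   0.0084  0.6833]
dr deg [ 0.0616 -0.0457 -0.0086]
```

View pics/v2.png

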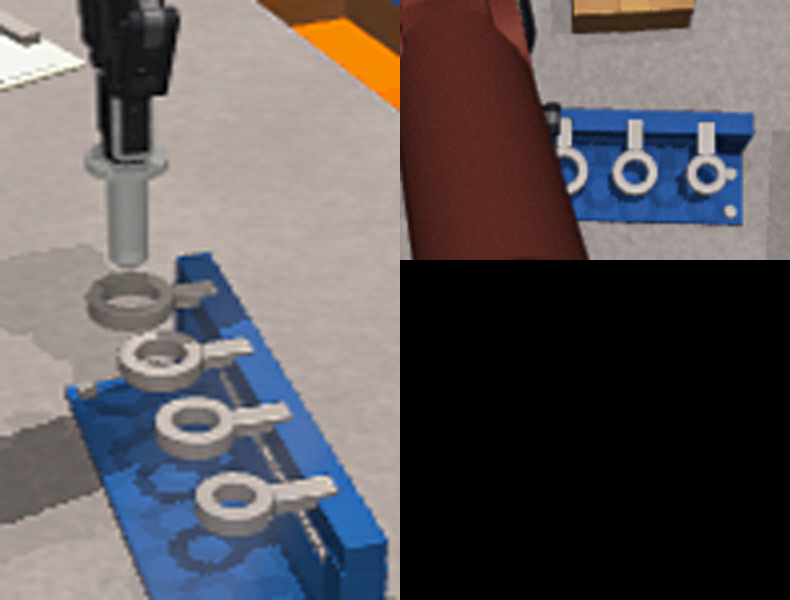

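```bash
python3 - <<'E'
from h import *
import cv2
S=load("side2")
def pr(X):
    c=S["R"]@np.array(X)+S["t"];p=S["intrinsics"]@c;return p[:2]/p[2]
print(pr([.5893,.0571,.1135]),pr([.5893,.0571,.1748]),pr([.5897,.0571,.095]), 424.8/(S["R"]@np.array([.589,.057,.14])+S["t"])[2])
f=S["frame"][120:200,235:285];cv2.imwrite("pics/z2.png",cv2.resize(f,None,fx=10,fy=7.5,interpolation=cv2.INTER_CUBIC))
E
```

```text
[256.70278785 185.94151083] [256.20015902 161.46501275] [257.01108472 192.97803355] 448.6647323132439
```

View pics/z2.png

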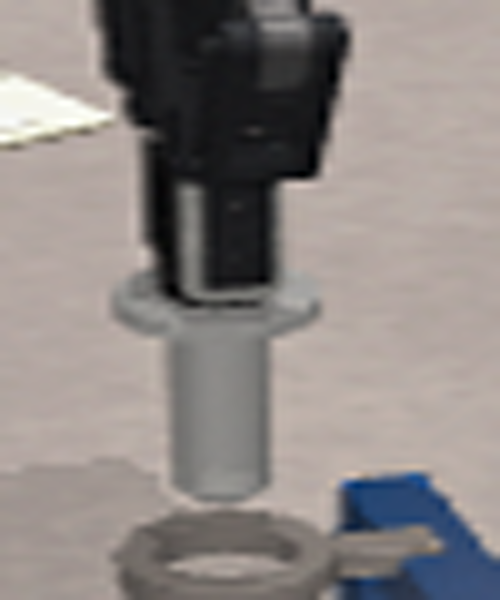

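Request:
send_rows(
  steps=[
    {"gripper": 1.5,"xyz": [-0.03,0,0.4],"dr": [0,0,0]},
    {"gripper": 1.5,"xyz": [0,0,0.4],"dr": [0,0,0]},
    {"gripper": 1.5,"xyz": [0,0,0.3],"dr": [0,0,0]},
    {"gripper": 1.5,"xyz": [0,0,0],"dr": [0,0,0]},
  ],
)

```text
t: 6.4
position: [0.5878, 0.0633, 0.1752]
tcp_rot: [-0.002, 0.054, 0.999, 0.002]
contact_force: [-0.7, 0.5, -1.8]
grip_width: 0.289
```

```bash
python3 go.py .5897 .0571 .151
```

```text
t 6.4 p [0.5878 0.0633 0.1752] F [-0.6608  0.4575 -1.8107] grip 24.59611112148245 mm z [-0.0028  0.0045 -1.    ] y [0.1071 0.9942 0.0042] yaw err deg 0.4831226661605825 q [-0.1253  0.5816 -0.0262  1.6694  0.0122  0.893   1.3086]
shift cm [-0.2661 -0.6058  2.4211]
dr deg [ 0.2403 -0.1899  0.486 ]
```

Request:
send_rows(
  steps=[
    {"gripper": 1.5,"xyz": [-0.2,-0.6,0],"dr": [0.2,-0.2,0.5]},
    {"gripper": 1.5,"xyz": [0,0,0],"dr": [0,0,0]},
  ],
)

```text
t: 6.6
position: [0.5891, 0.0569, 0.1751]
tcp_rot: [0.0, 0.058, 0.998, 0.0]
contact_force: [-0.9, -0.7, -2.5]
grip_width: 0.286
```

```bash
python3 go.py .5897 .0571 .151
```

```text
t 6.6 p [0.5891 0.0569 0.1751] F [-0.9412 -0.6866 -2.5357] grip 24.273716927622104 mm z [ 0.0003  0.0001 -1.    ] y [0.1157 0.9933 0.0001] yaw err deg -0.014976769567425663 q [-0.1203  0.5816 -0.0206  1.67    0.0145  0.8899  1.3082]
shift cm [-0.0529  0.0271  2.4096]
dr deg [ 0.0073  0.0177 -0.0125]
```

Now down slowly.

Request:
send_rows(
  steps=[
    {"gripper": 1.5,"xyz": [-0.05,0.02,0.14],"dr": [0,0,0]},
    {"gripper": 1.5,"xyz": [0,0,0.14],"dr": [0,0,0]},
    {"gripper": 1.5,"xyz": [0,0,0.14],"dr": [0,0,0]},
    {"gripper": 1.5,"xyz": [0,0,0.14],"dr": [0,0,0]},
    {"gripper": 1.5,"xyz": [0,0,0.14],"dr": [0,0,0]},
  ],
)

```text
t: 7.1
position: [0.5902, 0.0567, 0.1681]
tcp_rot: [0.001, 0.058, 0.998, 0.0]
contact_force: [-0.1, -0.1, -3.7]
grip_width: 0.29
```

```bash
python3 go.py .5897 .0571 .151
```

```text
t 7.1 p [0.5902 0.0567 0.1681] F [-0.0565 -0.0971 -3.7124] grip 24.686576601338842 mm z [ 0.0017  0.0003 -1.    ] y [0.1165 0.9932 0.0005] yaw err deg -0.06150493543644586 q [-0.1197  0.5904 -0.0207  1.6758  0.0149  0.8738  1.3075]
shift cm [0.0526 0.0299 1.7148]
dr deg [ 0.0303  0.0935 -0.059 ]
```

Request:
send_rows(
  steps=[
    {"gripper": 1.5,"xyz": [0.04,0.03,0.14],"dr": [0,0.1,0]},
    {"gripper": 1.5,"xyz": [0,0,0.14],"dr": [0,0,0]},
    {"gripper": 1.5,"xyz": [0,0,0.14],"dr": [0,0,0]},
    {"gripper": 1.5,"xyz": [0,0,0.14],"dr": [0,0,0]},
    {"gripper": 1.5,"xyz": [0,0,0.14],"dr": [0,0,0]},
    {"gripper": 1.5,"xyz": [0,0,0.14],"dr": [0,0,0]},
  ],
)

```text
t: 7.7
position: [0.5897, 0.0573, 0.1589]
tcp_rot: [-0.0, 0.058, 0.998, 0.0]
contact_force: [-0.8, -0.6, -2.4]
grip_width: 0.288
```

```bash
python3 go.py .5897 .0571 .151
```

```text
t 7.7 p [0.5897 0.0573 0.1589] F [-0.8295 -0.5831 -2.4182] grip 24.443509305391444 mm z [-0.0004  0.0006 -1.    ] y [0.1163 0.9932 0.0006] yaw err deg -0.05060247820142649 q [-0.1201  0.6018 -0.0211  1.6849  0.0149  0.8554  1.3068]
shift cm [-0.0006 -0.0178  0.7869]
dr deg [ 0.0333 -0.0285 -0.0481]
```

Request:
send_rows(
  steps=[
    {"gripper": 1.5,"xyz": [0,-0.01,0.14],"dr": [0,0,0]},
    {"gripper": 1.5,"xyz": [0,0,0.14],"dr": [0,0,0]},
    {"gripper": 1.5,"xyz": [0,0,0.14],"dr": [0,0,0]},
    {"gripper": 1.5,"xyz": [0,0,0.14],"dr": [0,0,0]},
    {"gripper": 1.5,"xyz": [0,0,0.14],"dr": [0,0,0]},
    {"gripper": 1.5,"xyz": [0,0,0.1],"dr": [0,0,0]},
    {"gripper": 1.5,"xyz": [0,0,0],"dr": [0,0,0]},
    {"gripper": 1.5,"xyz": [0,0,0],"dr": [0,0,0]},
  ],
)

```text
t: 8.5
position: [0.5897, 0.0572, 0.1499]
tcp_rot: [-0.0, 0.058, 0.998, 0.0]
contact_force: [0.4, 0.2, -3.8]
grip_width: 0.289
```

```bash
python3 go.py .5897 .0571 .175; python3 snap.py 3
```

```text
t 8.5 p [0.5897 0.0572 0.1499] F [ 0.4458  0.2472 -3.7904] grip 24.60153944592793 mm z [-0.0007  0.0006 -1.    ] y [0.1163 0.9932 0.0005] yaw err deg -0.049008454511110244 q [-0.12    0.6127 -0.0211  1.6938  0.0154  0.8358  1.3066]
shift cm [-0.0028 -0.0048 -2.5077]
dr deg [ 0.0289 -0.0424 -0.0465]
```

View pics/v3.png

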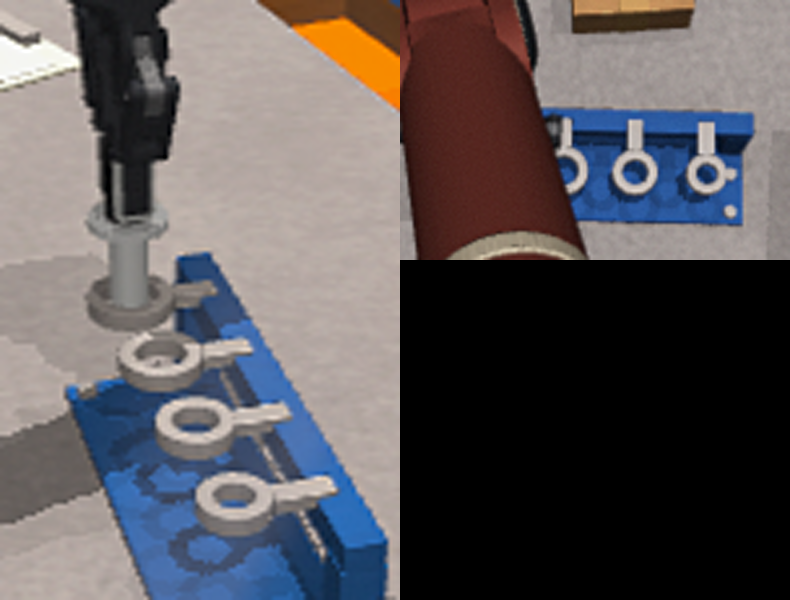

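Request:
send_rows(
  steps=[
    {"gripper": 1.5,"xyz": [0,0,-0.2],"dr": [0,0,0]},
    {"gripper": 1.5,"xyz": [0,0,-0.2],"dr": [0,0,0]},
  ],
)

```text
t: 8.8
position: [0.5895, 0.0571, 0.1541]
tcp_rot: [-0.001, 0.058, 0.998, 0.0]
contact_force: [-0.0, -0.3, -2.6]
grip_width: 0.286
```

```bash
python3 go.py .5897 .0571 .18
```

```text
t 8.8 p [0.5895 0.0571 0.1541] F [-0.036  -0.2914 -2.5956] grip 24.33180707695221 mm z [-0.0011  0.0005 -1.    ] y [0.1163 0.9932 0.0004] yaw err deg -0.05132751803706981 q [-0.12    0.6076 -0.0211  1.6897  0.0152  0.8454  1.3068]
shift cm [-0.0139  0.0027 -2.5936]
dr deg [ 0.0216 -0.0653 -0.0488]
```

No drift this time. Lift clear.

Request:
send_rows(
  steps=[
    {"gripper": 1.5,"xyz": [-0.01,0,-0.4],"dr": [0,0,0]},
    {"gripper": 1.5,"xyz": [0,0,-0.5],"dr": [0,0,0]},
    {"gripper": 1.5,"xyz": [0,0,-0.6],"dr": [0,0,0]},
    {"gripper": 1.5,"xyz": [0,0,-0.6],"dr": [0,0,0]},
    {"gripper": 1.5,"xyz": [0,0,-0.3],"dr": [0,0,0]},
    {"gripper": 1.5,"xyz": [0,0,0],"dr": [0,0,0]},
  ],
)

```text
t: 9.4
position: [0.5904, 0.0572, 0.1817]
tcp_rot: [0.001, 0.058, 0.998, 0.0]
contact_force: [0.3, -0.0, -2.2]
grip_width: 0.287
```

```bash
python3 go.py .5820 -.0084 .175
```

```text
t 9.4 p [0.5904 0.0572 0.1817] F [ 0.3085 -0.0154 -2.1965] grip 24.3618555267695 mm z [ 0.0017  0.0008 -1.    ] y [0.1164 0.9932 0.001 ] yaw err deg -0.05293821296443468 q [-0.1199  0.5753 -0.021   1.6601  0.0138  0.9045  1.3082]
shift cm [ 0.0737 -6.6097  0.6601]
dr deg [ 0.0597  0.0926 -0.0505]
```

Request:
send_rows(
  steps=[
    {"gripper": 1.5,"xyz": [0.05,-1.2,0],"dr": [0,0,0]},
    {"gripper": 1.5,"xyz": [0,-1.5,0],"dr": [0,0,0]},
    {"gripper": 1.5,"xyz": [0,-1.5,0],"dr": [0,0,0]},
    {"gripper": 1.5,"xyz": [0,-1.5,0],"dr": [0,0,0]},
    {"gripper": 1.5,"xyz": [0,-0.8,0],"dr": [0,0,0]},
    {"gripper": 1.5,"xyz": [0,0,0],"dr": [0,0,0]},
  ],
)

```text
t: 10.0
position: [0.5804, -0.0168, 0.1807]
tcp_rot: [-0.0, 0.061, 0.998, -0.001]
contact_force: [0.4, 0.1, -3.4]
grip_width: 0.287
```

```bash
python3 go.py .5820 -.0084 .175
```

```text
t 10.0 p [ 0.5804 -0.0168  0.1807] F [ 0.3588  0.1399 -3.4238] grip 24.428009776058172 mm z [-0.0008 -0.0021 -1.    ] y [ 0.121   0.9927 -0.0022] yaw err deg -0.3190878496606473 q [ 0.0023  0.5596 -0.0192  1.6951  0.0158  0.8879  1.4256]
shift cm [-0.0547  0.8506  0.5699]
dr deg [-0.1237 -0.0289 -0.3166]
```

Request:
send_rows(
  steps=[
    {"gripper": 1.5,"xyz": [-0.05,0.85,0],"dr": [-0.1,0,-0.3]},
    {"gripper": 1.5,"xyz": [0,0,0],"dr": [0,0,0]},
    {"gripper": 1.5,"xyz": [0,0,0],"dr": [0,0,0]},
  ],
)

```text
t: 10.3
position: [0.5822, -0.0064, 0.1806]
tcp_rot: [-0.0, 0.057, 0.998, 0.001]
contact_force: [0.6, 1.5, -2.4]
grip_width: 0.29
```

```bash
python3 go.py .5820 -.0084 .175
```

```text
t 10.3 p [ 0.5822 -0.0064  0.1806] F [ 0.6328  1.4602 -2.3816] grip 24.673943541891813 mm z [-0.0004  0.0017 -1.    ] y [0.1144 0.9934 0.0017] yaw err deg 0.06365207561414366 q [-0.0108  0.5619 -0.0234  1.6908  0.0138  0.8894  1.4169]
shift cm [-0.0002 -0.2045  0.5585]
dr deg [ 0.0963 -0.0363  0.0662]
```

Request:
send_rows(
  steps=[
    {"gripper": 1.5,"xyz": [0,-0.2,0.2],"dr": [0.1,0,0]},
    {"gripper": 1.5,"xyz": [0,0,0.2],"dr": [0,0,0]},
    {"gripper": 1.5,"xyz": [0,0,0],"dr": [0,0,0]},
  ],
)

```text
t: 10.6
position: [0.5821, -0.0061, 0.1762]
tcp_rot: [-0.0, 0.055, 0.998, 0.0]
contact_force: [-0.3, 0.7, -2.5]
grip_width: 0.29
```

```bash
python3 go.py .5820 -.0084 .150; python3 snap.py 4
```

```text
t 10.6 p [ 0.5821 -0.0061  0.1762] F [-0.2531  0.6828 -2.4516] grip 24.614578820971477 mm z [-0.0006  0.001  -1.    ] y [0.1106 0.9939 0.0009] yaw err deg 0.27817792151920173 q [-0.0114  0.5669 -0.0239  1.6959  0.0153  0.8795  1.4187]
shift cm [-0.0168 -0.2324  2.6198]
dr deg [ 0.054  -0.04    0.2807]
```

View pics/v4.png

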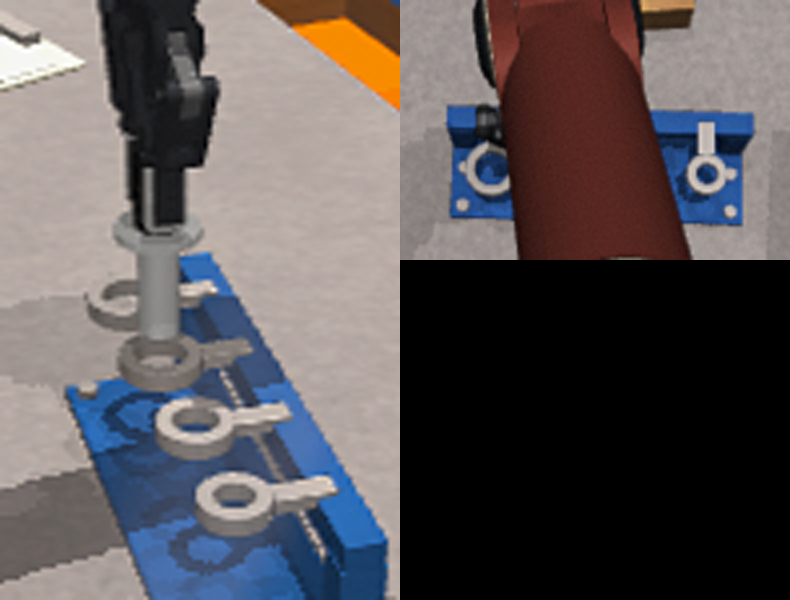

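Request:
send_rows(
  steps=[
    {"gripper": 1.5,"xyz": [0,-0.23,0],"dr": [0.1,0,0.3]},
    {"gripper": 1.5,"xyz": [0,0,0],"dr": [0,0,0]},
    {"gripper": 1.5,"xyz": [0,0,0],"dr": [0,0,0]},
  ],
)

```text
t: 11.0
position: [0.5821, -0.009, 0.1765]
tcp_rot: [-0.0, 0.059, 0.998, -0.001]
contact_force: [-0.7, -0.9, -3.2]
grip_width: 0.285
```

```bash
python3 go.py .5820 -.0084 .150
```

```text
t 11.0 p [ 0.5821 -0.009   0.1765] F [-0.7456 -0.9181 -3.2283] grip 24.236934330279418 mm z [-0.0001 -0.0012 -1.    ] y [ 0.1169  0.9931 -0.0012] yaw err deg -0.08311670048246356 q [-0.0095  0.5663 -0.0208  1.696   0.0161  0.8796  1.4164]
shift cm [0.0158 0.0659 2.6548]
dr deg [-0.0713  0.0027 -0.0806]
```

Request:
send_rows(
  steps=[
    {"gripper": 1.5,"xyz": [0.01,0.05,0.15],"dr": [0,0,0]},
    {"gripper": 1.5,"xyz": [0,0,0.15],"dr": [0,0,0]},
    {"gripper": 1.5,"xyz": [0,0,0.15],"dr": [0,0,0]},
    {"gripper": 1.5,"xyz": [0,0,0.14],"dr": [0,0,0]},
  ],
)

```text
t: 11.4
position: [0.5822, -0.0087, 0.1705]
tcp_rot: [0.0, 0.059, 0.998, -0.001]
contact_force: [0.3, -0.1, -2.7]
grip_width: 0.289
```

```bash
python3 go.py .5820 -.0084 .150
```

```text
t 11.4 p [ 0.5822 -0.0087  0.1705] F [ 0.3062 -0.1479 -2.6703] grip 24.581709444341026 mm z [ 0.0005 -0.0013 -1.    ] y [ 0.1172  0.9931 -0.0012] yaw err deg -0.10144960407743042 q [-0.0102  0.5734 -0.0206  1.703   0.0164  0.865   1.4151]
shift cm [0.0242 0.0266 2.0454]
dr deg [-0.0689  0.0361 -0.0989]
```

Request:
send_rows(
  steps=[
    {"gripper": 1.5,"xyz": [0.02,0.02,0.14],"dr": [-0.1,0,-0.1]},
    {"gripper": 1.5,"xyz": [0,0,0.14],"dr": [0,0,0]},
    {"gripper": 1.5,"xyz": [0,0,0.14],"dr": [0,0,0]},
    {"gripper": 1.5,"xyz": [0,0,0.14],"dr": [0,0,0]},
    {"gripper": 1.5,"xyz": [0,0,0.14],"dr": [0,0,0]},
  ],
)

```text
t: 11.9
position: [0.582, -0.0084, 0.1626]
tcp_rot: [0.0, 0.058, 0.998, 0.0]
contact_force: [-0.7, -0.9, -2.5]
grip_width: 0.287
```

```bash
python3 go.py .5820 -.0084 .150
```

```text
t 11.9 p [ 0.582  -0.0084  0.1626] F [-0.7414 -0.8522 -2.4523] grip 24.356302488950085 mm z [ 0.0004  0.0006 -1.    ] y [0.1152 0.9933 0.0007] yaw err deg 0.013305523770242189 q [-0.0086  0.5825 -0.0225  1.7119  0.0156  0.847   1.4176]
shift cm [-0.0045 -0.0018  1.2641]
dr deg [0.0396 0.0195 0.0158]
```

Request:
send_rows(
  steps=[
    {"gripper": 1.5,"xyz": [0,0,0.14],"dr": [0,0,0]},
    {"gripper": 1.5,"xyz": [0,0,0.14],"dr": [0,0,0]},
    {"gripper": 1.5,"xyz": [0,0,0.14],"dr": [0,0,0]},
    {"gripper": 1.5,"xyz": [0,0,0.14],"dr": [0,0,0]},
    {"gripper": 1.5,"xyz": [0,0,0.14],"dr": [0,0,0]},
    {"gripper": 1.5,"xyz": [0,0,0.14],"dr": [0,0,0]},
    {"gripper": 1.5,"xyz": [0,0,0.14],"dr": [0,0,0]},
    {"gripper": 1.5,"xyz": [0,0,0.14],"dr": [0,0,0]},
    {"gripper": 1.5,"xyz": [0,0,0],"dr": [0,0,0]},
    {"gripper": 1.5,"xyz": [0,0,0],"dr": [0,0,0]},
  ],
)

```text
t: 12.9
position: [0.5819, -0.0084, 0.1502]
tcp_rot: [0.0, 0.058, 0.998, 0.0]
contact_force: [0.4, -0.1, -2.5]
grip_width: 0.291
```

```bash
python3 go.py .5820 -.0084 .18; python3 snap.py 5
```

```text
t 12.9 p [ 0.5819 -0.0084  0.1502] F [ 0.3997 -0.1153 -2.4989] grip 24.737735682633982 mm z [ 0.0001  0.0006 -1.    ] y [0.1153 0.9933 0.0006] yaw err deg 0.011339025033976213 q [-0.0087  0.598  -0.0224  1.7244  0.0164  0.8193  1.4169]
shift cm [-0.008   0.0014 -2.9825]
dr deg [0.0357 0.     0.0139]
```

View pics/v5.png

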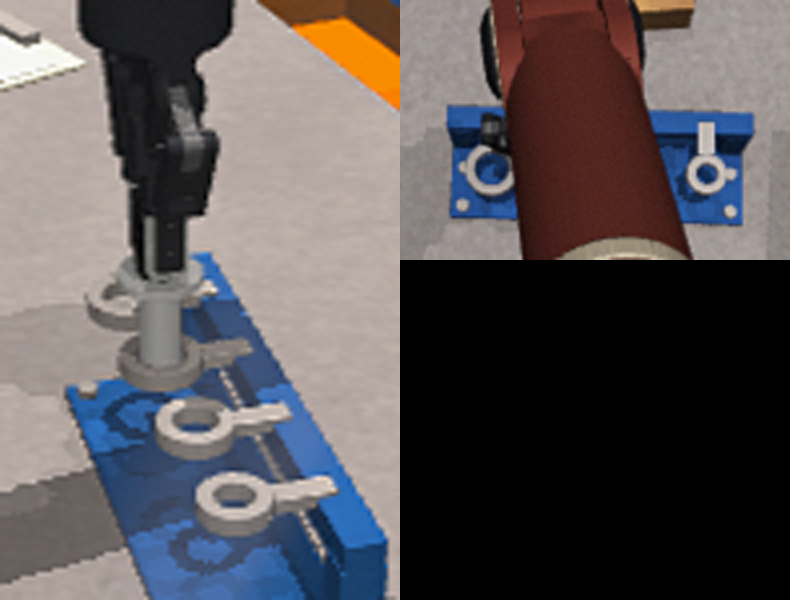

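Request:
send_rows(
  steps=[
    {"gripper": 1.5,"xyz": [0,0,-0.2],"dr": [0,0,0]},
    {"gripper": 1.5,"xyz": [0,0,-0.3],"dr": [0,0,0]},
    {"gripper": 1.5,"xyz": [0,0,-0.4],"dr": [0,0,0]},
    {"gripper": 1.5,"xyz": [0,0,-0.5],"dr": [0,0,0]},
    {"gripper": 1.5,"xyz": [0,0,-0.6],"dr": [0,0,0]},
    {"gripper": 1.5,"xyz": [0,0,-0.6],"dr": [0,0,0]},
    {"gripper": 1.5,"xyz": [0,0,-0.3],"dr": [0,0,0]},
    {"gripper": 1.5,"xyz": [0,0,0],"dr": [0,0,0]},
  ],
)

```text
t: 13.8
position: [0.5825, -0.0084, 0.183]
tcp_rot: [0.001, 0.058, 0.998, 0.0]
contact_force: [-0.7, 0.3, -1.7]
grip_width: 0.288
```

```bash
python3 go.py .5745 -.0739 .18
```

```text
t 13.8 p [ 0.5825 -0.0084  0.183 ] F [-0.6712  0.2739 -1.685 ] grip 24.480155705909652 mm z [ 0.0026  0.0007 -1.    ] y [0.1153 0.9933 0.001 ] yaw err deg 0.008762643402619119 q [-0.0085  0.5583 -0.0224  1.6897  0.0145  0.8912  1.4186]
shift cm [ 0.0428 -6.6012  0.2972]
dr deg [0.0571 0.1407 0.0112]
```

Request:
send_rows(
  steps=[
    {"gripper": 1.5,"xyz": [0.04,-1.0,0],"dr": [0,0.1,0]},
    {"gripper": 1.5,"xyz": [0,-1.4,0],"dr": [0,0,0]},
    {"gripper": 1.5,"xyz": [0,-1.4,0],"dr": [0,0,0]},
    {"gripper": 1.5,"xyz": [0,-1.2,0],"dr": [0,0,0]},
    {"gripper": 1.5,"xyz": [0,-0.6,0],"dr": [0,0,0]},
    {"gripper": 1.5,"xyz": [0,-0.2,0],"dr": [0,0,0]},
    {"gripper": 1.5,"xyz": [0,0,0],"dr": [0,0,0]},
  ],
)

```text
t: 14.5
position: [0.5735, -0.0745, 0.182]
tcp_rot: [-0.001, 0.06, 0.998, -0.001]
contact_force: [-0.0, 0.3, -2.6]
grip_width: 0.286
```

```bash
python3 go.py .5745 -.0739 .18
```

```text
t 14.5 p [ 0.5735 -0.0745  0.182 ] F [-0.0322  0.2669 -2.6228] grip 24.26972857233274 mm z [-0.0019 -0.0011 -1.    ] y [ 0.1201  0.9928 -0.0013] yaw err deg -0.2661813886979445 q [ 0.1037  0.5553 -0.0203  1.6994  0.0154  0.8889  1.5271]
shift cm [-0.0911  0.0723  0.1957]
dr deg [-0.0755 -0.1024 -0.2637]
```

Request:
send_rows(
  steps=[
    {"gripper": 1.5,"xyz": [-0.08,0.06,0.3],"dr": [-0.1,-0.1,-0.3]},
    {"gripper": 1.5,"xyz": [0,0,0.2],"dr": [0,0,0]},
    {"gripper": 1.5,"xyz": [0,0,0],"dr": [0,0,0]},
    {"gripper": 1.5,"xyz": [0,0,0],"dr": [0,0,0]},
  ],
)

```text
t: 14.9
position: [0.5747, -0.0713, 0.1763]
tcp_rot: [-0.0, 0.056, 0.998, 0.001]
contact_force: [0.4, 0.3, -2.2]
grip_width: 0.287
```

```bash
python3 go.py .5745 -.0739 .15; python3 snap.py 6;python3 - <<'E'
from h import *
import cv2
S=load("side6")
def pr(X):
    c=S["R"]@np.array(X)+S["t"];p=S["intrinsics"]@c;return p[:2]/p[2]
print(pr([.5745,-.0739,.103]),pr([.5745,-.0739,.095]))
f=S["frame"][175:245,250:300];cv2.imwrite("pics/z6.png",cv2.resize(f,None,fx=8,fy=8,interpolation=cv2.INTER_CUBIC))
E
```

```text
t 14.9 p [ 0.5747 -0.0713  0.1763] F [ 0.3505  0.2855 -2.215 ] grip 24.358120165463777 mm z [ 0.      0.0025 -1.    ] y [0.1108 0.9938 0.0025] yaw err deg 0.266177150732517 q [ 0.1031  0.5624 -0.0251  1.7048  0.0141  0.8748  1.5325]
shift cm [-0.0099 -0.2622  2.6273]
dr deg [ 0.1451 -0.016   0.2687]
[273.54504634 221.09387911] [273.53445554 224.36942746]
```

View pics/z6.png

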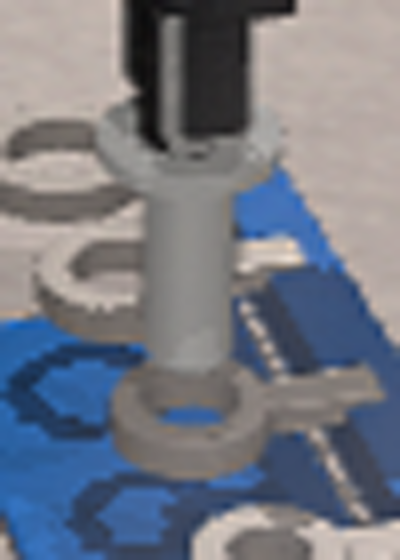

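Request:
send_rows(
  steps=[
    {"gripper": 1.5,"xyz": [0,-0.24,0],"dr": [0.1,0,0.3]},
    {"gripper": 1.5,"xyz": [0,0,0],"dr": [0,0,0]},
    {"gripper": 1.5,"xyz": [0,0,0],"dr": [0,0,0]},
    {"gripper": 1.5,"xyz": [0,0,0],"dr": [0,0,0]},
  ],
)

```text
t: 15.4
position: [0.5746, -0.0739, 0.1766]
tcp_rot: [0.0, 0.058, 0.998, 0.0]
contact_force: [-0.6, -0.6, -1.4]
grip_width: 0.286
```

```bash
python3 go.py .5745 -.0739 .15; python3 - <<'E'
from h import *
import cv2
# refine rings: local point cloud from initial depth, z in .090-.098, fit fixed-outer-radius ring model in xy
from scipy.optimize import least_squares
T=load("top0");S=load("side0")
r0=np.array([[.5897,.0571],[.5820,-.0084],[.5745,-.0739],[.5670,-.1394]]);rb=[16,14,12,10]
for n,d in(("T",T),("S",S)):
    P=cloud(d);F=d["frame"].astype(int)
    up=np.repeat
    for i in range(4):
        # silhouette: supersample model in image vs grayness
        f=cv2.GaussianBlur(d["frame"],(3,3),0).astype(float)
        g=np.minimum(f[...,2]/np.maximum(f[...,0],1),1.2) # red/blue ratio: grey ~1, blue low
        K,R,t=d["intrinsics"],d["R"],d["t"]
        def samp(c,rad):
            a=np.radians(np.arange(-220,40,3))+0  # placeholder
            a=np.arange(0,2*np.pi,.05)
            ax=(a+np.radians(6.6)+np.pi)%(2*np.pi)-np.pi
            a=a[abs(ax)>.5]
            X=np.stack([c[0]+rad*np.cos(a),c[1]+rad*np.sin(a),np.full(a.size,.095)],1)
            p=(X@R.T+t)@K.T;p=p[:,:2]/p[:,2:]
            return cv2.remap(g.astype(np.float32),p[:,0].astype(np.float32)[None],p[:,1].astype(np.float32)[None],cv2.INTER_LINEAR)[0]
        best=None
        for dx in np.arange(-3,3.1,.25):
            for dy in np.arange(-3,3.1,.25):
                c=r0[i]+np.array([dx,dy])/1000
                sc=samp(c,(rb[i]+4.5)/1000).mean()-.5*samp(c,(rb[i]-4)/1000).mean()-(.5*samp(c,(rb[i]+13)/1000).mean() if n=="T" else 0)
                if best is None or sc>best[0]:best=(sc,dx,dy)
        print(n,i+1,best)
E
```

```text
t 15.4 p [ 0.5746 -0.0739  0.1766] F [-0.5854 -0.5644 -1.4342] grip 24.302068031926993 mm z [ 0.0004  0.0004 -1.    ] y [0.1164 0.9932 0.0004] yaw err deg -0.055901234063810534 q [ 0.1046  0.5621 -0.0222  1.7044  0.0149  0.8749  1.5304]
shift cm [0.0098 0.0022 2.66  ]
dr deg [ 0.0244  0.0215 -0.0534]
T 1 (np.float32(0.7583331), np.float64(0.0), np.float64(-0.25))
T 2 (np.float32(0.78412384), np.float64(-0.5), np.float64(0.25))
T 3 (np.float32(0.7811316), np.float64(-0.75), np.float64(0.25))
T 4 (np.float32(0.7439296), np.float64(-1.0), np.float64(0.25))
S 1 (np.float32(0.55702084), np.float64(-0.75), np.float64(-3.0))
S 2 (np.float32(0.5665288), np.float64(0.25), np.float64(-2.25))
S 3 (np.float32(0.66830117), np.float64(-0.5), np.float64(-2.0))
S 4 (np.float32(0.6548776), np.float64(-1.5), np.float64(-2.0))
```

Request:
send_rows(
  steps=[
    {"gripper": 1.5,"xyz": [0.05,0,0.15],"dr": [0,0,0]},
    {"gripper": 1.5,"xyz": [0,0,0.15],"dr": [0,0,0]},
    {"gripper": 1.5,"xyz": [0,0,0.14],"dr": [0,0,0]},
    {"gripper": 1.5,"xyz": [0,0,0.14],"dr": [0,0,0]},
    {"gripper": 1.5,"xyz": [0,0,0.12],"dr": [0,0,0]},
  ],
)

```text
t: 15.9
position: [0.5741, -0.0739, 0.1691]
tcp_rot: [0.0, 0.058, 0.998, 0.0]
contact_force: [0.8, 0.0, -2.0]
grip_width: 0.285
```

```bash
python3 go.py .5741 -.0739 .15
```

```text
t 15.9 p [ 0.5741 -0.0739  0.1691] F [ 0.7962  0.0461 -2.0132] grip 24.252101505175883 mm z [ 0.0007  0.0004 -1.    ] y [0.1164 0.9932 0.0005] yaw err deg -0.056207069277533606 q [ 0.1047  0.5702 -0.0223  1.7142  0.0153  0.8567  1.53  ]
shift cm [ 0.0034 -0.0035  1.913 ]
dr deg [ 0.0295  0.0377 -0.0537]
```

Tip about 1 mm above the ring. On, in 1 mm steps.

Request:
send_rows(
  steps=[
    {"gripper": 1.5,"xyz": [0,0,0.12],"dr": [0,0,0]},
    {"gripper": 1.5,"xyz": [0,0,0.12],"dr": [0,0,0]},
    {"gripper": 1.5,"xyz": [0,0,0.1],"dr": [0,0,0]},
    {"gripper": 1.5,"xyz": [0,0,0.1],"dr": [0,0,0]},
  ],
)

```text
t: 16.3
position: [0.5741, -0.0739, 0.1642]
tcp_rot: [0.0, 0.058, 0.998, 0.0]
contact_force: [0.4, 0.4, -1.1]
grip_width: 0.288
```

```bash
python3 go.py .5741 -.0739 .15
```

```text
t 16.3 p [ 0.5741 -0.0739  0.1642] F [ 0.4403  0.4264 -1.1187] grip 24.47954717119971 mm z [ 0.0004  0.0005 -1.    ] y [0.1164 0.9932 0.0005] yaw err deg -0.056469266552767294 q [ 0.1046  0.5763 -0.0223  1.7194  0.0155  0.8458  1.5298]
shift cm [-0.0022 -0.0047  1.4158]
dr deg [ 0.0295  0.0182 -0.054 ]
```

Request:
send_rows(
  steps=[
    {"gripper": 1.5,"xyz": [0,0,0.1],"dr": [0,0,0]},
    {"gripper": 1.5,"xyz": [0,0,0.1],"dr": [0,0,0]},
    {"gripper": 1.5,"xyz": [0,0,0.1],"dr": [0,0,0]},
  ],
)

```text
t: 16.6
position: [0.5741, -0.0738, 0.161]
tcp_rot: [0.0, 0.058, 0.998, 0.0]
contact_force: [0.3, -0.9, -2.1]
grip_width: 0.286
```

```bash
python3 go.py .5741 -.0739 .15
```

```text
t 16.6 p [ 0.5741 -0.0738  0.161 ] F [ 0.2793 -0.8849 -2.0639] grip 24.295487940282666 mm z [ 0.0005  0.0005 -1.    ] y [0.1164 0.9932 0.0006] yaw err deg -0.057192691716139166 q [ 0.1046  0.5802 -0.0223  1.7228  0.0157  0.8384  1.5296]
shift cm [ 0.0025 -0.007   1.0958]
dr deg [ 0.0319  0.0269 -0.0547]
```

Request:
send_rows(
  steps=[
    {"gripper": 1.5,"xyz": [0,0,0.13],"dr": [0,0,0]},
    {"gripper": 1.5,"xyz": [0,0,0.13],"dr": [0,0,0]},
    {"gripper": 1.5,"xyz": [0,0,0.13],"dr": [0,0,0]},
    {"gripper": 1.5,"xyz": [0,0,0.13],"dr": [0,0,0]},
    {"gripper": 1.5,"xyz": [0,0,0.13],"dr": [0,0,0]},
  ],
)

```text
t: 17.1
position: [0.5742, -0.0738, 0.154]
tcp_rot: [0.0, 0.058, 0.998, 0.0]
contact_force: [0.1, -0.2, -2.3]
grip_width: 0.285
```

```bash
python3 go.py .5741 -.0739 .15
```

```text
t 17.1 p [ 0.5742 -0.0738  0.154 ] F [ 0.0745 -0.2123 -2.2763] grip 24.218719208783433 mm z [ 0.0007  0.0005 -1.    ] y [0.1164 0.9932 0.0006] yaw err deg -0.05704001013535276 q [ 0.1046  0.5889 -0.0223  1.7299  0.0161  0.8223  1.5292]
shift cm [ 0.0101 -0.0065  0.3956]
dr deg [ 0.0326  0.038  -0.0545]
```

Request:
send_rows(
  steps=[
    {"gripper": 1.5,"xyz": [0,0,0.13],"dr": [0,0,0]},
    {"gripper": 1.5,"xyz": [0,0,0.13],"dr": [0,0,0]},
    {"gripper": 1.5,"xyz": [0,0,0.13],"dr": [0,0,0]},
    {"gripper": 1.5,"xyz": [0,0,0.1],"dr": [0,0,0]},
    {"gripper": 1.5,"xyz": [0,0,0],"dr": [0,0,0]},
    {"gripper": 1.5,"xyz": [0,0,0],"dr": [0,0,0]},
  ],
)

```text
t: 17.7
position: [0.5741, -0.0738, 0.1483]
tcp_rot: [0.0, 0.058, 0.998, 0.0]
contact_force: [0.7, 0.3, -2.8]
grip_width: 0.288
```

```bash
python3 go.py .5741 -.0739 .18; python3 snap.py 7
```

```text
t 17.7 p [ 0.5741 -0.0738  0.1483] F [ 0.6929  0.283  -2.8444] grip 24.442551396422513 mm z [ 0.0003  0.0005 -1.    ] y [0.1164 0.9932 0.0005] yaw err deg -0.05400611602372862 q [ 0.1045  0.5961 -0.0222  1.7354  0.0165  0.8101  1.5289]
shift cm [ 0.0014 -0.0056 -3.1681]
dr deg [ 0.0309  0.0155 -0.0515]
```

View pics/v7.png

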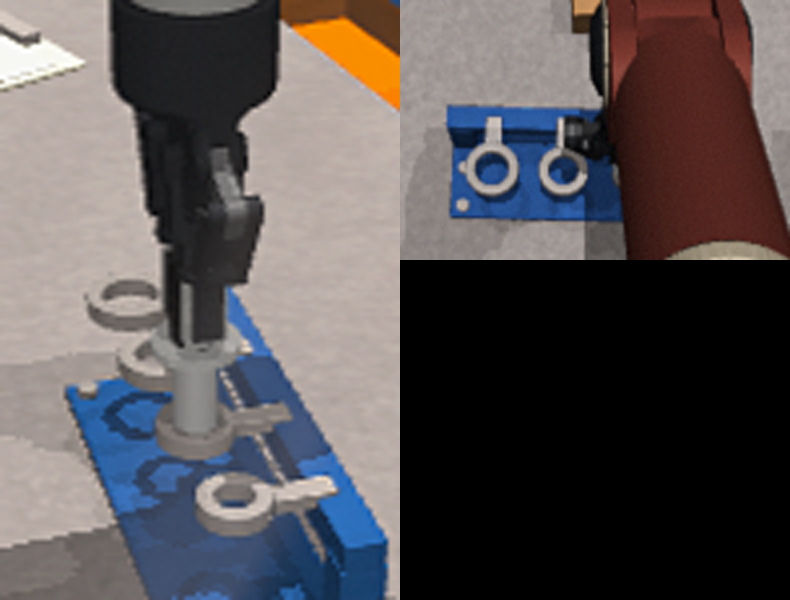

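Request:
send_rows(
  steps=[
    {"gripper": 1.5,"xyz": [0,0,-0.2],"dr": [0,0,0]},
    {"gripper": 1.5,"xyz": [0,0,-0.3],"dr": [0,0,0]},
    {"gripper": 1.5,"xyz": [0,0,-0.4],"dr": [0,0,0]},
    {"gripper": 1.5,"xyz": [0,0,-0.4],"dr": [0,0,0]},
    {"gripper": 1.5,"xyz": [0,0,-0.5],"dr": [0,0,0]},
    {"gripper": 1.5,"xyz": [0,0,-0.6],"dr": [0,0,0]},
    {"gripper": 1.5,"xyz": [0,0,-0.6],"dr": [0,0,0]},
    {"gripper": 1.5,"xyz": [0,0,-0.3],"dr": [0,0,0]},
    {"gripper": 1.5,"xyz": [0,0,0],"dr": [0,0,0]},
  ],
)

```text
t: 18.7
position: [0.5747, -0.074, 0.1856]
tcp_rot: [0.001, 0.058, 0.998, 0.0]
contact_force: [-0.9, -0.1, -1.4]
grip_width: 0.289
```

```bash
python3 go.py .5665 -.1394 .18
```

```text
t 18.7 p [ 0.5747 -0.074   0.1856] F [-0.8788 -0.1428 -1.4453] grip 24.596836167928807 mm z [ 0.0028  0.0002 -1.    ] y [0.1165 0.9932 0.0006] yaw err deg -0.059713658427043015 q [ 0.1047  0.5508 -0.0222  1.6959  0.0143  0.8922  1.5308]
shift cm [ 0.055  -6.5959  0.5523]
dr deg [ 0.0324  0.1587 -0.0572]
```

Request:
send_rows(
  steps=[
    {"gripper": 1.5,"xyz": [0.04,-1.0,0.1],"dr": [0,0.1,0]},
    {"gripper": 1.5,"xyz": [0,-1.4,0.1],"dr": [0,0,0]},
    {"gripper": 1.5,"xyz": [0,-1.4,0],"dr": [0,0,0]},
    {"gripper": 1.5,"xyz": [0,-1.2,0],"dr": [0,0,0]},
    {"gripper": 1.5,"xyz": [0,-0.6,0],"dr": [0,0,0]},
    {"gripper": 1.5,"xyz": [0,-0.2,0],"dr": [0,0,0]},
    {"gripper": 1.5,"xyz": [0,0,0],"dr": [0,0,0]},
    {"gripper": 1.5,"xyz": [0,0,0],"dr": [0,0,0]},
  ],
)

```text
t: 19.5
position: [0.5654, -0.1396, 0.1821]
tcp_rot: [-0.001, 0.061, 0.998, -0.0]
contact_force: [-0.1, -0.2, -3.2]
grip_width: 0.291
```

```bash
python3 go.py .5665 -.1394 .175
```

```text
t 19.5 p [ 0.5654 -0.1396  0.1821] F [-0.0788 -0.1759 -3.1911] grip 24.74341047819033 mm z [-0.002  -0.0007 -1.    ] y [ 0.1209  0.9927 -0.0009] yaw err deg -0.31389307437488867 q [ 0.2166  0.561  -0.02    1.6876  0.015   0.895   1.6399]
shift cm [-0.1068  0.0303  0.7079]
dr deg [-0.0514 -0.1104 -0.3114]
```

Request:
send_rows(
  steps=[
    {"gripper": 1.5,"xyz": [-0.1,-0.05,0.3],"dr": [0,-0.1,0]},
    {"gripper": 1.5,"xyz": [0,0,0.2],"dr": [0,0,-0.1]},
    {"gripper": 1.5,"xyz": [0,0,0.1],"dr": [0,0,0]},
    {"gripper": 1.5,"xyz": [0,0,0],"dr": [0,0,0]},
  ],
)

```text
t: 19.9
position: [0.5669, -0.1376, 0.1754]
tcp_rot: [-0.0, 0.058, 0.998, 0.0]
contact_force: [-0.1, -0.7, -2.1]
grip_width: 0.289
```

```bash
python3 go.py .5665 -.1394 .175
```

```text
t 19.9 p [ 0.5669 -0.1376  0.1754] F [-0.0992 -0.7323 -2.0505] grip 24.540481805015926 mm z [-0.0001  0.0007 -1.    ] y [0.1151 0.9934 0.0007] yaw err deg 0.019332168058767252 q [ 0.2152  0.5694 -0.0225  1.6937  0.0149  0.879   1.6422]
shift cm [ 0.0176 -0.1868  0.0425]
dr deg [ 0.0408 -0.0114  0.0219]
```

Request:
send_rows(
  steps=[
    {"gripper": 1.5,"xyz": [0.02,-0.17,0],"dr": [0,0,0]},
    {"gripper": 1.5,"xyz": [0,0,0],"dr": [0,0,0]},
    {"gripper": 1.5,"xyz": [0,0,0],"dr": [0,0,0]},
  ],
)

```text
t: 20.2
position: [0.5666, -0.1389, 0.1754]
tcp_rot: [-0.0, 0.057, 0.998, 0.0]
contact_force: [0.2, -0.6, -2.7]
grip_width: 0.289
```

```bash
python3 go.py .5665 -.1394 .175
```

```text
t 20.2 p [ 0.5666 -0.1389  0.1754] F [ 0.2394 -0.5586 -2.7258] grip 24.531300528519406 mm z [-0.0001  0.0009 -1.    ] y [0.1143 0.9934 0.0009] yaw err deg 0.06820878271871322 q [ 0.2179  0.5694 -0.0229  1.6936  0.0149  0.879   1.6453]
shift cm [ 0.0009 -0.0531  0.0416]
dr deg [ 0.0499 -0.0126  0.0707]
```

Tip is ≈7 mm above ring 4. Down with correction.

Request:
send_rows(
  steps=[
    {"gripper": 1.5,"xyz": [0,-0.05,0.14],"dr": [0,0,0]},
    {"gripper": 1.5,"xyz": [0,0,0.14],"dr": [0,0,0]},
    {"gripper": 1.5,"xyz": [0,0,0.14],"dr": [0,0,0]},
    {"gripper": 1.5,"xyz": [0,0,0.12],"dr": [0,0,0]},
  ],
)

```text
t: 20.6
position: [0.5667, -0.1396, 0.1699]
tcp_rot: [0.0, 0.057, 0.998, 0.0]
contact_force: [0.6, -0.2, -2.7]
grip_width: 0.291
```

```bash
python3 go.py .5665 -.1394 .175
```

```text
t 20.6 p [ 0.5667 -0.1396  0.1699] F [ 0.5656 -0.2129 -2.6747] grip 24.723745801841265 mm z [ 0.0006  0.0007 -1.    ] y [0.1146 0.9934 0.0007] yaw err deg 0.04861016598921708 q [ 0.219   0.576  -0.0228  1.6995  0.0152  0.8658  1.6459]
shift cm [ 0.0196  0.0221 -0.5087]
dr deg [0.0425 0.0295 0.0511]
```

Request:
send_rows(
  steps=[
    {"gripper": 1.5,"xyz": [0.02,0.02,0.1],"dr": [0,0,0]},
    {"gripper": 1.5,"xyz": [0,0,0.1],"dr": [0,0,0]},
    {"gripper": 1.5,"xyz": [0,0,0.08],"dr": [0,0,0]},
  ],
)

```text
t: 20.9
position: [0.5664, -0.1394, 0.1666]
tcp_rot: [0.0, 0.057, 0.998, 0.0]
contact_force: [0.6, 0.4, -1.7]
grip_width: 0.287
```

```bash
python3 go.py .5665 -.1394 .162
```

```text
t 20.9 p [ 0.5664 -0.1394  0.1666] F [ 0.5636  0.3678 -1.7114] grip 24.4374785993752 mm z [ 0.0002  0.0008 -1.    ] y [0.1146 0.9934 0.0008] yaw err deg 0.05034054743282468 q [ 0.2186  0.5796 -0.0228  1.7036  0.0154  0.8585  1.6455]
shift cm [-0.0113 -0.0021  0.4636]
dr deg [0.0458 0.006  0.0529]
```

Tip at about −1.7 mm. One small step at a time now.

Request:
send_rows(
  steps=[
    {"gripper": 1.5,"xyz": [0,0,0.08],"dr": [0,0,0]},
    {"gripper": 1.5,"xyz": [0,0,0.08],"dr": [0,0,0]},
  ],
)

```text
t: 21.1
position: [0.5664, -0.1393, 0.1649]
tcp_rot: [0.0, 0.057, 0.998, 0.0]
contact_force: [0.3, 0.9, -2.4]
grip_width: 0.287
```

Request:
send_rows(
  steps=[
    {"gripper": 1.5,"xyz": [0,0,0.07],"dr": [0,0,0]},
  ],
)

```text
t: 21.2
position: [0.5665, -0.1394, 0.1644]
tcp_rot: [0.0, 0.057, 0.998, 0.0]
contact_force: [-0.3, 0.3, 1.1]
grip_width: 0.287
```

Request:
send_rows(
  steps=[
    {"gripper": 1.5,"xyz": [0,0,0.07],"dr": [0,0,0]},
    {"gripper": 1.5,"xyz": [0,0,0.07],"dr": [0,0,0]},
  ],
)

```text
t: 21.4
position: [0.5667, -0.1395, 0.1643]
tcp_rot: [0.001, 0.057, 0.998, 0.0]
contact_force: [-2.5, -0.1, 3.2]
grip_width: 0.29
```

```bash
python3 go.py .5665 -.1394 .162; python3 snap.py 8
```

```text
t 21.4 p [ 0.5667 -0.1395  0.1643] F [-2.5229 -0.0902  3.1976] grip 24.61625831435527 mm z [ 0.0012  0.0005 -1.    ] y [0.1145 0.9934 0.0006] yaw err deg 0.052574357156018436 q [ 0.2186  0.5824 -0.0227  1.7062  0.0157  0.852   1.6453]
shift cm [0.0195 0.0039 0.2263]
dr deg [0.0343 0.0662 0.0551]
```

View pics/v8.png

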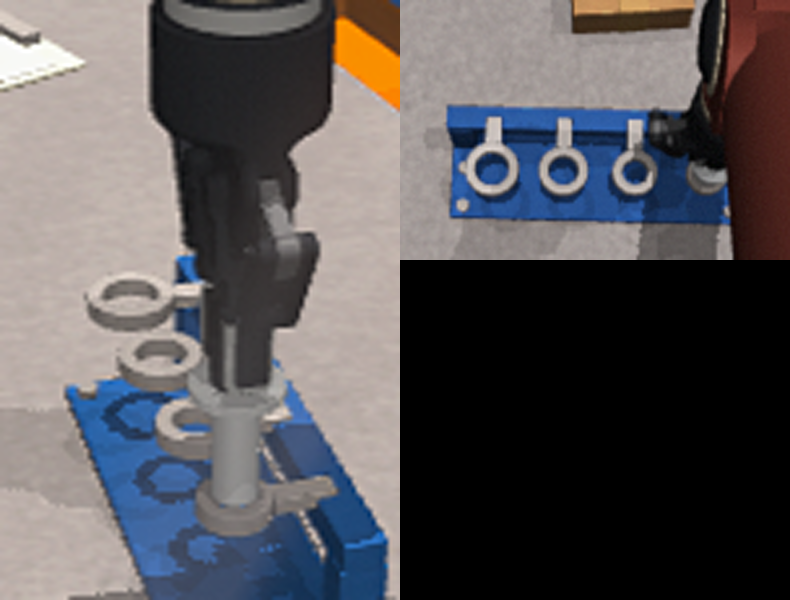

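Request:
send_rows(
  steps=[
    {"gripper": 1.5,"xyz": [0,0,0.1],"dr": [0,0,0]},
    {"gripper": 1.5,"xyz": [0,0,0.1],"dr": [0,0,0]},
  ],
)

```text
t: 21.7
position: [0.5669, -0.1395, 0.1641]
tcp_rot: [0.001, 0.057, 0.998, 0.0]
contact_force: [-2.8, 1.1, 6.6]
grip_width: 0.29
```

Request:
send_rows(
  steps=[
    {"gripper": 1.5,"xyz": [0,0,-0.2],"dr": [0,0,0]},
    {"gripper": 1.5,"xyz": [0,0,-0.3],"dr": [0,0,0]},
    {"gripper": 1.5,"xyz": [0,0,-0.4],"dr": [0,0,0]},
    {"gripper": 1.5,"xyz": [0,0,-0.4],"dr": [0,0,0]},
    {"gripper": 1.5,"xyz": [0,0,-0.3],"dr": [0,0,0]},
    {"gripper": 1.5,"xyz": [0,0,0],"dr": [0,0,0]},
  ],
)

```text
t: 22.3
position: [0.5668, -0.1394, 0.1793]
tcp_rot: [0.001, 0.057, 0.998, 0.0]
contact_force: [0.3, 0.2, -2.9]
grip_width: 0.29
```

```bash
python3 go.py .5741 -.0739 .18
```

```text
t 22.3 p [ 0.5668 -0.1394  0.1793] F [ 0.2531  0.23   -2.8759] grip 24.650321864090703 mm z [ 0.0018  0.0005 -1.    ] y [0.1145 0.9934 0.0007] yaw err deg 0.05493071998678545 q [ 0.2186  0.5647 -0.0228  1.6899  0.0147  0.8855  1.6461]
shift cm [ 0.0273  6.5923 -0.0704]
dr deg [0.0388 0.0972 0.0574]
```

Request:
send_rows(
  steps=[
    {"gripper": 1.5,"xyz": [0.03,1.0,-0.1],"dr": [0,0.1,0]},
    {"gripper": 1.5,"xyz": [0,1.4,0],"dr": [0,0,0]},
    {"gripper": 1.5,"xyz": [0,1.4,0],"dr": [0,0,0]},
    {"gripper": 1.5,"xyz": [0,1.2,0],"dr": [0,0,0]},
    {"gripper": 1.5,"xyz": [0,0.6,0],"dr": [0,0,0]},
    {"gripper": 1.5,"xyz": [0,0.2,0],"dr": [0,0,0]},
    {"gripper": 1.5,"xyz": [0,0,0],"dr": [0,0,0]},
    {"gripper": 1.5,"xyz": [0,0,0],"dr": [0,0,0]},
  ],
)

```text
t: 23.1
position: [0.5736, -0.0734, 0.1798]
tcp_rot: [-0.001, 0.055, 0.998, 0.001]
contact_force: [-0.4, 0.2, -2.9]
grip_width: 0.288
```

```bash
python3 go.py .5741 -.0739 .176
```

```text
t 23.1 p [ 0.5736 -0.0734  0.1798] F [-0.3517  0.2329 -2.8762] grip 24.457681468427918 mm z [-0.001   0.0024 -1.    ] y [0.11   0.9939 0.0023] yaw err deg 0.31719761996887996 q [ 0.1065  0.5576 -0.0246  1.7022  0.0138  0.8832  1.5374]
shift cm [-0.0517 -0.0429  0.3827]
dr deg [ 0.1333 -0.0705  0.3198]
```

Request:
send_rows(
  steps=[
    {"gripper": 1.5,"xyz": [-0.05,0.02,0.2],"dr": [0.1,-0.1,0.2]},
    {"gripper": 1.5,"xyz": [0,0,0.1],"dr": [0,0,0]},
    {"gripper": 1.5,"xyz": [0,0,0],"dr": [0,0,0]},
    {"gripper": 1.5,"xyz": [0,0,0],"dr": [0,0,0]},
  ],
)

```text
t: 23.5
position: [0.5739, -0.0759, 0.1764]
tcp_rot: [0.0, 0.059, 0.998, -0.001]
contact_force: [-0.2, 0.9, -2.1]
grip_width: 0.288
```

```bash
python3 go.py .5741 -.0739 .176
```

```text
t 23.5 p [ 0.5739 -0.0759  0.1764] F [-0.1647  0.9023 -2.095 ] grip 24.482212538081416 mm z [ 0.0003 -0.0012 -1.    ] y [ 0.1176  0.9931 -0.0011] yaw err deg -0.1246830758130244 q [ 0.1062  0.5615 -0.0205  1.7061  0.0157  0.8737  1.5317]
shift cm [-0.0013  0.2018  0.0424]
dr deg [-0.0638  0.0269 -0.1222]
```

Request:
send_rows(
  steps=[
    {"gripper": 1.5,"xyz": [0,0.18,0],"dr": [-0.1,0,-0.1]},
    {"gripper": 1.5,"xyz": [0,0,0],"dr": [0,0,0]},
    {"gripper": 1.5,"xyz": [0,0,0],"dr": [0,0,0]},
    {"gripper": 1.5,"xyz": [0,0,0],"dr": [0,0,0]},
  ],
)

```text
t: 23.9
position: [0.5741, -0.0744, 0.1765]
tcp_rot: [0.0, 0.058, 0.998, 0.0]
contact_force: [-0.4, 0.2, -2.7]
grip_width: 0.292
```

```bash
python3 go.py .5741 -.0739 .17
```

```text
t 23.9 p [ 0.5741 -0.0744  0.1765] F [-0.4204  0.2042 -2.7376] grip 24.782995881540046 mm z [ 0.0006  0.0006 -1.    ] y [0.1165 0.9932 0.0006] yaw err deg -0.061982397409693135 q [ 0.1055  0.5615 -0.0219  1.706   0.0144  0.8737  1.5317]
shift cm [0.004  0.0534 0.646 ]
dr deg [ 0.0371  0.031  -0.0595]
```

Request:
send_rows(
  steps=[
    {"gripper": 1.5,"xyz": [0,0.05,0.14],"dr": [0,0,0]},
    {"gripper": 1.5,"xyz": [0,0,0.14],"dr": [0,0,0]},
    {"gripper": 1.5,"xyz": [0,0,0.14],"dr": [0,0,0]},
    {"gripper": 1.5,"xyz": [0,0,0.14],"dr": [0,0,0]},
  ],
)

```text
t: 24.3
position: [0.5743, -0.0738, 0.1706]
tcp_rot: [0.001, 0.058, 0.998, 0.0]
contact_force: [0.4, 0.1, -2.2]
grip_width: 0.288
```

```bash
python3 go.py .5741 -.0739 .106
```

```text
t 24.3 p [ 0.5743 -0.0738  0.1706] F [ 0.3942  0.1219 -2.1859] grip 24.482339692587633 mm z [ 0.0011  0.0005 -1.    ] y [0.1164 0.9932 0.0007] yaw err deg -0.051958954116059886 q [ 0.1044  0.5684 -0.022   1.7125  0.0148  0.8598  1.5305]
shift cm [ 0.025  -0.0144  6.4628]
dr deg [ 0.038   0.0605 -0.0495]
```

Request:
send_rows(
  steps=[
    {"gripper": 1.5,"xyz": [0.02,-0.01,0.13],"dr": [0,0.1,0]},
    {"gripper": 1.5,"xyz": [0,0,0.13],"dr": [0,0,0]},
    {"gripper": 1.5,"xyz": [0,0,0.13],"dr": [0,0,0]},
    {"gripper": 1.5,"xyz": [0,0,0.13],"dr": [0,0,0]},
    {"gripper": 1.5,"xyz": [0,0,0.13],"dr": [0,0,0]},
    {"gripper": 1.5,"xyz": [0,0,0.13],"dr": [0,0,0]},
  ],
)

```text
t: 24.9
position: [0.574, -0.0739, 0.162]
tcp_rot: [-0.001, 0.058, 0.998, 0.0]
contact_force: [-0.2, 0.2, -2.5]
grip_width: 0.286
```

```bash
python3 go.py .5741 -.0739 .106
```

```text
t 24.9 p [ 0.574  -0.0739  0.162 ] F [-0.1723  0.2082 -2.4632] grip 24.276368844186134 mm z [-0.001   0.0008 -1.    ] y [0.1164 0.9932 0.0006] yaw err deg -0.053947937655252076 q [ 0.1046  0.5795 -0.0219  1.7206  0.0152  0.8428  1.5303]
shift cm [-0.0146  0.0002  5.5953]
dr deg [ 0.0364 -0.064  -0.0514]
```

Request:
send_rows(
  steps=[
    {"gripper": 1.5,"xyz": [0,0,0.14],"dr": [0,-0.05,0]},
    {"gripper": 1.5,"xyz": [0,0,0.14],"dr": [0,0,0]},
    {"gripper": 1.5,"xyz": [0,0,0.14],"dr": [0,0,0]},
    {"gripper": 1.5,"xyz": [0,0,0.14],"dr": [0,0,0]},
    {"gripper": 1.5,"xyz": [0,0,0.14],"dr": [0,0,0]},
    {"gripper": 1.5,"xyz": [0,0,0.14],"dr": [0,0,0]},
    {"gripper": 1.5,"xyz": [0,0,0.14],"dr": [0,0,0]},
    {"gripper": 1.5,"xyz": [0,0,0.14],"dr": [0,0,0]},
    {"gripper": 1.5,"xyz": [0,0,0.14],"dr": [0,0,0]},
    {"gripper": 1.5,"xyz": [0,0,0.14],"dr": [0,0,0]},
  ],
)

```text
t: 25.9
position: [0.5741, -0.0739, 0.1467]
tcp_rot: [0.0, 0.058, 0.998, 0.0]
contact_force: [0.3, 0.4, -1.7]
grip_width: 0.286
```

```bash
python3 go.py .5741 -.0739 .106
```

```text
t 25.9 p [ 0.5741 -0.0739  0.1467] F [ 0.2605  0.3878 -1.7451] grip 24.34007572633637 mm z [ 0.0001  0.0006 -1.    ] y [0.1164 0.9932 0.0007] yaw err deg -0.0526622203727527 q [ 0.1045  0.5982 -0.0219  1.7367  0.0162  0.8069  1.5294]
shift cm [0.0006 0.0001 4.074 ]
dr deg [ 0.0375 -0.0001 -0.0501]
```

Request:
send_rows(
  steps=[
    {"gripper": 1.5,"xyz": [0,0,0.14],"dr": [0,0,0]},
    {"gripper": 1.5,"xyz": [0,0,0.14],"dr": [0,0,0]},
    {"gripper": 1.5,"xyz": [0,0,0.14],"dr": [0,0,0]},
    {"gripper": 1.5,"xyz": [0,0,0.14],"dr": [0,0,0]},
    {"gripper": 1.5,"xyz": [0,0,0.14],"dr": [0,0,0]},
    {"gripper": 1.5,"xyz": [0,0,0.14],"dr": [0,0,0]},
    {"gripper": 1.5,"xyz": [0,0,0.14],"dr": [0,0,0]},
    {"gripper": 1.5,"xyz": [0,0,0.14],"dr": [0,0,0]},
    {"gripper": 1.5,"xyz": [0,0,0.14],"dr": [0,0,0]},
    {"gripper": 1.5,"xyz": [0,0,0.14],"dr": [0,0,0]},
  ],
)

```text
t: 26.9
position: [0.5742, -0.0739, 0.1315]
tcp_rot: [0.0, 0.058, 0.998, 0.0]
contact_force: [-0.2, 0.8, -3.2]
grip_width: 0.291
```

```bash
python3 go.py .5741 -.0739 .106
```

```text
t 26.9 p [ 0.5742 -0.0739  0.1315] F [-0.1793  0.8276 -3.1926] grip 24.737532805646314 mm z [ 0.0003  0.0006 -1.    ] y [0.1165 0.9932 0.0007] yaw err deg -0.05727327523938186 q [ 0.1044  0.618  -0.0217  1.7509  0.0171  0.7727  1.5285]
shift cm [ 0.0113 -0.0003  2.5498]
dr deg [ 0.0382  0.01   -0.0548]
```

Request:
send_rows(
  steps=[
    {"gripper": 1.5,"xyz": [0.01,0,0.14],"dr": [0,0,0]},
    {"gripper": 1.5,"xyz": [0,0,0.14],"dr": [0,0,0]},
    {"gripper": 1.5,"xyz": [0,0,0.14],"dr": [0,0,0]},
    {"gripper": 1.5,"xyz": [0,0,0.14],"dr": [0,0,0]},
    {"gripper": 1.5,"xyz": [0,0,0.14],"dr": [0,0,0]},
    {"gripper": 1.5,"xyz": [0,0,0.14],"dr": [0,0,0]},
    {"gripper": 1.5,"xyz": [0,0,0.14],"dr": [0,0,0]},
    {"gripper": 1.5,"xyz": [0,0,0.14],"dr": [0,0,0]},
    {"gripper": 1.5,"xyz": [0,0,0.14],"dr": [0,0,0]},
    {"gripper": 1.5,"xyz": [0,0,0.14],"dr": [0,0,0]},
    {"gripper": 1.5,"xyz": [0,0,0.14],"dr": [0,0,0]},
    {"gripper": 1.5,"xyz": [0,0,0.14],"dr": [0,0,0]},
    {"gripper": 1.5,"xyz": [0,0,0.14],"dr": [0,0,0]},
  ],
)

```text
t: 28.2
position: [0.5743, -0.0739, 0.1117]
tcp_rot: [0.0, 0.058, 0.998, 0.0]
contact_force: [0.3, 0.0, -2.6]
grip_width: 0.29
```

```bash
python3 go.py .5741 -.0739 .106
```

```text
t 28.2 p [ 0.5743 -0.0739  0.1117] F [ 0.3069  0.0318 -2.5657] grip 24.645898227207972 mm z [ 0.0006  0.0006 -1.    ] y [0.1164 0.9932 0.0007] yaw err deg -0.05487476676550784 q [ 0.1041  0.6448 -0.0214  1.7678  0.0183  0.7286  1.5274]
shift cm [ 0.0215 -0.0041  0.5693]
dr deg [ 0.04    0.0277 -0.0524]
```

Within ≈5 mm of home; slow down.

Request:
send_rows(
  steps=[
    {"gripper": 1.5,"xyz": [0.01,0,0.1],"dr": [0,0,0]},
    {"gripper": 1.5,"xyz": [0,0,0.08],"dr": [0,0,0]},
    {"gripper": 1.5,"xyz": [0,0,0.08],"dr": [0,0,0]},
    {"gripper": 1.5,"xyz": [0,0,0.07],"dr": [0,0,0]},
    {"gripper": 1.5,"xyz": [0,0,0.07],"dr": [0,0,0]},
  ],
)

```text
t: 28.7
position: [0.5742, -0.0739, 0.1073]
tcp_rot: [0.0, 0.058, 0.998, 0.0]
contact_force: [0.4, 0.5, -2.1]
grip_width: 0.293
```

Request:
send_rows(
  steps=[
    {"gripper": 1.5,"xyz": [0,0,0.07],"dr": [0,0,0]},
    {"gripper": 1.5,"xyz": [0,0,0.06],"dr": [0,0,0]},
  ],
)

```text
t: 28.9
position: [0.5743, -0.0739, 0.1064]
tcp_rot: [0.0, 0.058, 0.998, 0.0]
contact_force: [-1.0, 0.3, 4.1]
grip_width: 0.289
```

Request:
send_rows(
  steps=[
    {"gripper": 1.5,"xyz": [0,0,0.06],"dr": [0,0,0]},
    {"gripper": 1.5,"xyz": [0,0,0.06],"dr": [0,0,0]},
  ],
)

```text
t: 29.1
position: [0.5743, -0.0739, 0.1063]
tcp_rot: [0.0, 0.058, 0.998, 0.0]
contact_force: [-1.5, -0.3, 4.4]
grip_width: 0.287
```

Landed exactly at the expected height, about 7 N. Release slowly and back off.

Request:
send_rows(
  steps=[
    {"gripper": 2.6,"xyz": [0,0,0],"dr": [0,0,0]},
    {"gripper": 3.0,"xyz": [0,0,0],"dr": [0,0,0]},
    {"gripper": 3.5,"xyz": [0,0,0],"dr": [0,0,0]},
    {"gripper": 4.5,"xyz": [0,0,0],"dr": [0,0,0]},
    {"gripper": 5.5,"xyz": [0,0,0],"dr": [0,0,0]},
    {"gripper": 5.5,"xyz": [0,0,0],"dr": [0,0,0]},
  ],
)

```text
t: 29.7
position: [0.5761, -0.0741, 0.1067]
tcp_rot: [0.003, 0.058, 0.998, 0.0]
contact_force: [-0.5, -0.0, -1.0]
grip_width: 0.641
```

```bash
python3 go.py .5741 -.0739 .106
```

```text
t 29.7 p [ 0.5761 -0.0741  0.1067] F [-0.5298 -0.0094 -1.0441] grip 54.47819957826322 mm z [ 0.0054  0.0001 -1.    ] y [0.1164 0.9932 0.0008] yaw err deg -0.05615853544331628 q [ 0.104   0.6523 -0.0213  1.7708  0.0188  0.7134  1.527 ]
shift cm [ 0.2044 -0.0072  0.0644]
dr deg [ 0.0439  0.3041 -0.0538]
```

Request:
send_rows(
  steps=[
    {"gripper": 5.5,"xyz": [0,0,-0.5],"dr": [0,0.3,0]},
    {"gripper": 5.5,"xyz": [0,0,-1],"dr": [0,0,0]},
    {"gripper": 5.5,"xyz": [0,0,-1],"dr": [0,0,0]},
    {"gripper": 5.5,"xyz": [0,0,-1],"dr": [0,0,0]},
    {"gripper": 5.5,"xyz": [0,0,-1.5],"dr": [0,0,0]},
    {"gripper": 5.5,"xyz": [0,0,-1.5],"dr": [0,0,0]},
    {"gripper": 5.5,"xyz": [0,0,-1.5],"dr": [0,0,0]},
    {"gripper": 5.5,"xyz": [0,0,-1.5],"dr": [0,0,0]},
  ],
)

```text
t: 30.5
position: [0.5757, -0.0741, 0.2091]
tcp_rot: [-0.0, 0.058, 0.998, 0.0]
contact_force: [0.9, -0.4, 1.2]
grip_width: 0.637
```

```bash
python3 go.py; python3 snap.py 9; python3 - <<'E'
from h import *
import cv2
S=load("side9")
cv2.imwrite("pics/s9.png",S["frame"])
f=S["frame"][195:235,255:295];cv2.imwrite("pics/z9.png",cv2.resize(S["frame"][175:245,245:305],None,fx=8,fy=8,interpolation=cv2.INTER_CUBIC))
def pr(X):
    c=S["R"]@np.array(X)+S["t"];p=S["intrinsics"]@c;p=p[:2]/p[2];return (p-[245,175]+.5)*8-.5
print("expect in crop: collar top",pr([.5743,-.0739,.101]),"grip top",pr([.5743,-.0739,.141]))
E
```

```text
t 30.5 p [ 0.5757 -0.0741  0.2091] F [ 0.9105 -0.4198  1.2458] grip 54.17797844571449 mm z [-0.0002  0.0009 -1.    ] y [0.1164 0.9932 0.0008] yaw err deg -0.05566732048859535 q [ 0.1048  0.5277 -0.0218  1.6619  0.0125  0.9524  1.5328]
expect in crop: collar top [231.11062899 378.99836711] grip top [231.52776925 244.39190933]
```

View pics/z9.png

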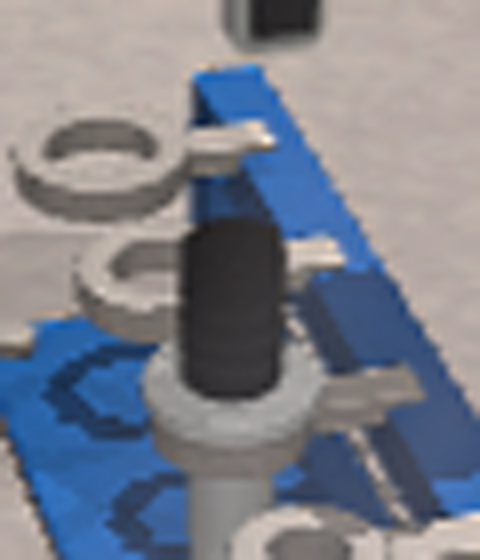

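View pics/s9.png

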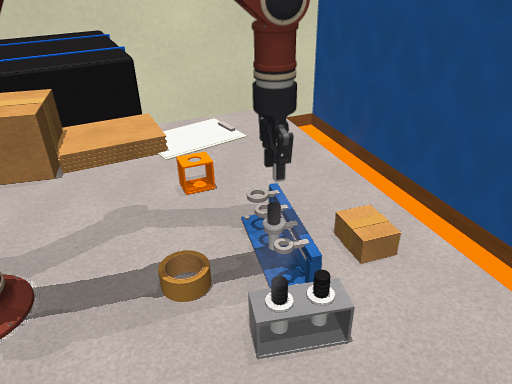

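Request:
send_rows(
  steps=[
    {"gripper": 5.5,"xyz": [0,0,-0.5],"dr": [0,0,0]},
    {"gripper": 5.5,"xyz": [0,0,0],"dr": [0,0,0]},
    {"gripper": 5.5,"xyz": [0,0,0],"dr": [0,0,0]},
  ],
)

```text
t: 30.9
position: [0.5764, -0.0742, 0.2155]
tcp_rot: [0.002, 0.058, 0.998, 0.0]
contact_force: [-0.2, -0.3, 0.3]
grip_width: 0.642
```

```bash
python3 -c "
from cell import ticket,status
print(ticket.hand_in(),status.read_state()['t'])"
```

```text
the job is handed in; nothing more can be done
the job is handed in; nothing more can be done
```

The pin from the orange bracket is the 22.5 mm one. It now sits in ring 3, and I handed the job in at about 31 s; no verdict was reported.

- **Sizing:** It passed rings 1, 2 and 3 with its nose about 18–20 mm below each ring's top and no extra force felt. Ring 4 stopped it about 4 mm in, pressed with roughly 5–9 N. In the side picture the shank also measured about 22 mm.
- **Placing:** I lowered it into ring 3 slowly. The collar landed at the expected height with about 7 N, and I let go and backed off.
- **Last checks:** The last side picture shows the pin upright with its collar on ring 3. The grey rack's two pins, the tape roll and the carton look unmoved, and the tool is clear with about zero force. I judged all of this by eye; I did not measure the pin's tilt or offset after release.
- **Disagreements:** The arm drifted or overshot sideways by 2–10 mm after several moves, so I corrected it above each ring before going down. As the gripper opened, the tool shifted about 2 mm. One image fit of the rings in the side view disagreed with my readings by 2–3 mm; I put that down to the ring's thickness and did not use it.

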